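Load the vacuum bed and bring up the interlocked valves

TASK

Lay every pale oak blank flat on the vacuum bed, one to a port, centred inside the engraved outline and lengthwise with it, and cover each port left over with a blanking disc, standing upright on the middle of the port. With the bed full, turn the red isolator fully clockwise, then the black selector, which it frees, fully clockwise, and last turn the blue regulator knob clockwise until it has clicked past its detent. Leave the dark walnut blanks where they are.

Things in the scene. Friction and masses are not known exactly. Their poses are not given: they have to be found in the camera images.
- oak1: pale oak blank, 70 x 40 x 22 mm, about 45 g; origin at its centre (11 mm above the support when it lies flat; either face may be up), x along its 70 mm length, y across its 40 mm width, z through its 22 mm thickness. Two to four of the four oak blanks are present in a given start (None at the start: absent).
- oak2: pale oak blank, 70 x 40 x 22 mm, about 45 g; origin at its centre (11 mm above the support when it lies flat; either face may be up), x along its 70 mm length, y across its 40 mm width, z through its 22 mm thickness. Two to four of the four oak blanks are present in a given start (None at the start: absent).
- oak3: pale oak blank, 70 x 40 x 22 mm, about 45 g; origin at its centre (11 mm above the support when it lies flat; either face may be up), x along its 70 mm length, y across its 40 mm width, z through its 22 mm thickness. Two to four of the four oak blanks are present in a given start (None at the start: absent).
- oak4: pale oak blank, 70 x 40 x 22 mm, about 45 g; origin at its centre (11 mm above the support when it lies flat; either face may be up), x along its 70 mm length, y across its 40 mm width, z through its 22 mm thickness. Two to four of the four oak blanks are present in a given start (None at the start: absent).
- walnut1: dark brown walnut blank, same size, origin and axes as the oak ones; not part of this batch, leave it alone.
- walnut2: dark brown walnut blank, same size, origin and axes as the oak ones; not part of this batch, leave it alone.
- disc1: blanking disc: black rubber disc, 50 mm across and 12 mm high, with an upright orange grip post on top, 18 mm across and 24 mm high (36 mm overall), about 50 g; origin at the centre of its underside, z up. Lift it by the post. Both are always present.
- disc2: blanking disc: black rubber disc, 50 mm across and 12 mm high, with an upright orange grip post on top, 18 mm across and 24 mm high (36 mm overall), about 50 g; origin at the centre of its underside, z up. Lift it by the post. Both are always present.
- bed: aluminium vacuum bed fixed to the bench on the left, 220 (x) x 200 (y) x 14 mm high; origin at the centre of its underside, x towards its back edge (away from the robot).
- port1 (a point): suction port on the bed's top face (z is 14 mm over the bench): black round gasket 28 mm across with a brass hole, inside an engraved 76 x 46 mm outline whose long side runs along the bed's x. Ports are 105 mm apart along the bed's x and 94 mm apart along its y. Axes as the bed's.
- port2 (a point): suction port on the bed's top face (z is 14 mm over the bench): black round gasket 28 mm across with a brass hole, inside an engraved 76 x 46 mm outline whose long side runs along the bed's x. Ports are 105 mm apart along the bed's x and 94 mm apart along its y. Axes as the bed's.
- port3 (a point): suction port on the bed's top face (z is 14 mm over the bench): black round gasket 28 mm across with a brass hole, inside an engraved 76 x 46 mm outline whose long side runs along the bed's x. Ports are 105 mm apart along the bed's x and 94 mm apart along its y. Axes as the bed's.
- port4 (a point): suction port on the bed's top face (z is 14 mm over the bench): black round gasket 28 mm across with a brass hole, inside an engraved 76 x 46 mm outline whose long side runs along the bed's x. Ports are 105 mm apart along the bed's x and 94 mm apart along its y. Axes as the bed's.
- isolator (a joint): angle of the red isolator, on the +y half of the grey valve station (a box 150 x 270 x 30 mm high, fixed to the bench on the right; flat interlock parts lie on it up to 10 mm above its deck): 0 = shut, grows turning clockwise from above, stop at 1.4 rad = fully open (starts at 0 to 0.15). Stays where it is left; friction about 0.1 N m. It carries a yellow D-shaped cam; only when it is fully open does the cam's flat side face the selector and let the selector's arm pass.
- isolator_grip (a point): point on the isolator's axis at grip height, 62 mm above the bench, turning with it. Its grip is a red bar 64 mm long (x), 16 mm wide (y), 30 mm high, with a white stripe on the -x end. Bar faces are upright; the bar runs from 44 to 74 mm above the bench. 
- selector (a joint): angle of the black selector, on the same grey station 130 mm from the isolator on the -y half: 0 = off, grows turning clockwise from above, stop at 1.2 rad = hold. Blocked within about 0.1 rad by the isolator's cam until the isolator is fully open. Stays where it is left; friction about 0.08 N m.
- selector_grip (a point): point on the selector's axis at grip height, 62 mm above the bench, turning with it. Its grip is a black bar 54 mm long (x), 16 mm wide (y), 30 mm high, white stripe on the -x end; a steel arm 93 mm long lies under it, below the bar. Bar faces are upright; the bar runs from 44 to 74 mm above the bench. 
- regulator (a joint): angle of the blue regulator knob, on a blue unit 100 x 100 x 30 mm high fixed to the bench at the right front: grows turning clockwise from above, starts at 0 to 0.25, stop at 1.3 rad. A spring detent resists between about 0.55 and 0.8 rad (up to about 0.2 N m), then it snaps on; beyond 1.05 rad it has clicked fully past. Friction otherwise 0.04 N m.
- regulator_grip (a point): point on the regulator's axis at grip height, 62 mm above the bench, turning with it. Its grip is a blue bar 50 mm long (x), 16 mm wide (y), 30 mm high, white stripe on the -x end. Bar faces are upright; the bar runs from 44 to 74 mm above the bench. 
Mind the look-alikes: they are no part of the job. What is meant by the part that bears regulator is not purple, and is the larger of those in its own colour.

How it is judged:
By the outcome, as a careful person would: the job done as asked, in the order asked, and still so for the second after the job is handed in, with the robot touching nothing.
Of oak1, oak2, oak3, oak4 only 2 to 4 are there at a start; the rules pass over those that are not, and their reading is None.
At some moment in a run one of oak1, oak2, oak3, oak4, disc1, disc2 may be knocked a few centimetres aside while the robot is not near it.
Once in a run the grip may slacken for a moment while it holds something.
It also fails if it takes over 200 s, if anything falls off the work surface, if the arm or the gripper's body presses on something with over 40 N, if the wrist force passes 120 N, or if a joint passes its speed limit or range.

ROBOT

A 6-joint arm with a two-finger parallel gripper is mounted at the origin on the work surface. World frame = base frame: x ahead of the robot, y to its left, z up, the work surface at z = 0. Lengths are in m, angles in rad, forces in N, time in s.
With the tool pointing down it reaches from about 0.3 to 0.875 m from the base axis. Payload 6.4 kg.
Tool frame: the origin (TCP) lies midway between the tips of the shut fingers; the grasp point (between the pads) lies 19 mm behind it (ctrl.tcp_to_grasp is the distance from the TCP to the grasp point, in m); z points along the fingers, y is the direction in which the jaws open and shut (so a half turn about z gives the same grasp; the last joint's range is limited). The gripper opens to 85 mm and grips with 20 to 120 N. Pads are 22 mm wide; open, the fingers measure 114 mm over their backs; the gripper's body (76 mm by 85 mm) begins 54 mm behind the grasp point. The pads swing forward as they close: fully open they stand 13 mm farther back than shut.
Start: joints at [0.919, 0.181, 1.607, -0, 1.354, -0.206], TCP at [0.248, 0.519, 0.231] pointing down, gripper open.
Joint ranges: [-2.99, 2.99], [-0.89, 2.07], [0.3, 2.58], [-1.14, 4.28], [0, 2.63], [-3.12, 3.12]. Speed limits (rad/s): [2.57, 2.57, 3.01, 3.14, 3.14, 3.14].

INTERFACE

Orientations are given as a unit quaternion [w, x, y, z].
In Python, from bench import monitor, imaging, order, spotter, ctrl gives the robot as it stands.
- The arm moves only by the shell command python3 -m pendant 'ROWS'. ROWS is JSON, a list that holds one entry, the list of rows, each a list of 5 numbers: the shift along the world's x, y, z in mm, then the turn about the world's z in degrees, then the finger opening in mm, from 0 to 85.4. A call has 1 to 8 rows; each row shifts and turns the commanded pose from where the row before left it; what a row does not reach is not made up. A row lasts 1/8 s, in which the tool goes at most 62.5 mm and 10.7 degrees, less where a joint would pass 70% of its speed; a pose out of reach is approached as far as the arm can. A call with a gripper value outside its range is refused whole. The fingers move at their own pace and stop on an object; the grip force is fixed at half the most. Time passes only in rows, so rows that do not move let the fingers close. It gives the time, the measured TCP pose, the force and the opening at its end, in the units of the state.
- monitor.get_obs(): the state, without advancing time (a new reading comes with each control period).
- imaging.camera(name): name is "side" or "top" or "wrist"; returns a dict with "img" (480x640x3 uint8, red, green, blue), "vfov" (degrees; the focal length in pixels is half the picture's height over the tangent of half this angle, whatever the lens; pixels are square), "cx", "cy" (the principal point, pixels), "origin" and "orientation" of the camera in the world. Camera axes: x right, y down, z forward; pixel columns grow to the right and rows downward; lengths in m; the calibration is good to about 2 mm. A picture is of the moment at which its call begins. There is no depth.
- order.hand_in(): hands the job in, once; it reports no verdict.
Trained networks look in the newest picture that a camera, given by its name, has taken for a name from the list of things; names that differ only in an ending like _2 or _b are one class to them, and where a whole thing is asked for, a point or a joint stands for the part that bears it (a point fixed in the world has none). Each returns a list of dicts, best first, with "confidence" (0 to 1); they miss things now and then, are a little off and sometimes report something else, mostly with a low value. They report only what shows in the picture. A call takes as long as a camera call. They do not tell look-alikes from the thing itself.
- spotter.recognise(camera, thing): "at" ([x, y, z] in m, in the coordinates of the camera as it stood for that picture, good to about 4 mm: the middle of the surface that is visible of it).
- spotter.tip_of(camera, thing): "at" ([x, y, z] in m, in the coordinates of the camera as it stood for that picture, good to about 4 mm: a listed point, or the origin of a listed thing).
The state is a dict: "time_s": time; "q": joint angles; "dq": joint speeds; "joint_efforts": joint torques, N m; "eef_pos": TCP position; "eef_rot": TCP orientation; "wrist_force": force on the tool from outside, world axes, zero at the start; "torque": the same for the moment, N m; "opening": opening from 0.0 (shut) to 1.0 (fully open).
Only numpy, scipy, OpenCV 4.12 (cv2) and the standard library are available. Lean on these libraries where they do the work, as an engineer would, in place of code of your own. Each camera call takes 0.05 s, during which the arm holds its last target. There are 200 camera calls.

## Working session

There is one attempt and no reset: what is moved stays moved. The work goes in short steps, Python scripts to look and compute and a shell command to move; the robot and the scene stay as the last step left them, time stands still between calls to the robot, and variables do not carry over. Pictures are saved under pics/ and viewed, about 12 in all and at most 16, crops included, and the job is handed in when it is done.

```bash
ls; mkdir -p pics
cat > h.py <<'E'
from bench import monitor, imaging, order, spotter, ctrl
import numpy as np, cv2
from scipy.spatial.transform import Rotation as R
def rot(q): return R.from_quat([q[1],q[2],q[3],q[0]])
def cam(n,save=None):
    c=imaging.camera(n)
    c['f']=240/np.tan(np.radians(c['vfov'])/2)
    c['R']=rot(c['orientation']).as_matrix(); c['o']=np.array(c['origin'])
    if save: cv2.imwrite('pics/'+save,c['img'][:,:,::-1])
    return c
def w(c,p): return c['R']@np.array(p)+c['o']
def px(c,u,v,z):
    d=c['R']@np.array([(u-c['cx'])/c['f'],(v-c['cy'])/c['f'],1]); return c['o']+d*(z-c['o'][2])/d[2]
def proj(c,P):
    p=c['R'].T@(np.array(P)-c['o']); return c['f']*p[:2]/p[2]+[c['cx'],c['cy']]
def st():
    o=monitor.get_obs(); 
    print('t',round(o['time_s'],2),'tcp',np.round(o['eef_pos'],4),'yaw y-axis',np.round(np.degrees(np.arctan2(*rot(o['eef_rot']).as_matrix()[:2,1][::-1])),1),'open',round(o['opening'],3),'F',np.round(o['wrist_force'],1),'q',np.round(o['q'],2))
E
python3 - <<'E'
from h import *
st()
print(ctrl.tcp_to_grasp)
for n in ['top','side']:
    c=cam(n,n+'0.png'); print(n,c['vfov'],c['o'],c['R'].round(2).tolist())
    if n=='top':
        for t in ['oak1','walnut1','disc1','port1','isolator_grip','selector_grip','regulator_grip','bed']:
            for d in spotter.tip_of(n,t): print(t,round(d['confidence'],2),w(c,d['at']).round(3),proj(c,w(c,d['at'])).round(0))
st()
E
```

```text
pics
t 0.0 tcp [0.2476 0.5183 0.2304] yaw y-axis 64.5 open 1.0 F [-0.  -0.6 -0.1] q [ 0.92  0.18  1.61  0.    1.35 -0.21]
0.0187
top 51.47877359361979 [ 0.23741141 -0.03741643  1.01650404] [[0.03, -0.98, 0.19], [-1.0, -0.03, -0.01], [0.02, -0.19, -0.98]]
oak1 0.82 [0.427 0.117 0.012] [235. 249.]
oak1 0.69 [ 0.42  -0.161  0.007] [370. 257.]
oak1 0.61 [0.429 0.016 0.01 ] [284. 250.]
oak1 0.59 [ 0.427 -0.073  0.012] [328. 252.]
walnut1 0.64 [0.643 0.122 0.011] [239. 149.]
walnut1 0.57 [0.533 0.024 0.014] [283. 200.]
disc1 0.97 [ 0.522  0.124 -0.004] [235. 206.]
disc1 0.61 [ 0.65   0.026 -0.002] [284. 150.]
disc1 0.47 [ 0.423 -0.294  0.065] [442. 252.]
port1 0.96 [0.453 0.373 0.014] [110. 232.]
port1 0.7 [0.45  0.278 0.011] [157. 235.]
port1 0.69 [0.559 0.367 0.014] [119. 183.]
port1 0.61 [0.556 0.279 0.015] [161. 186.]
port1 0.35 [ 0.651  0.027 -0.   ] [284. 149.]
isolator_grip 0.94 [ 0.637 -0.144  0.059] [366. 148.]
isolator_grip 0.68 [ 0.43  -0.296  0.065] [443. 249.]
selector_grip 0.89 [ 0.626 -0.273  0.065] [429. 154.]
selector_grip 0.24 [0.451 0.37  0.011] [113. 233.]
selector_grip 0.2 [ 0.416 -0.161  0.012] [371. 258.]
regulator_grip 0.86 [ 0.218 -0.285  0.063] [439. 360.]
regulator_grip 0.85 [ 0.426 -0.295  0.066] [443. 251.]
regulator_grip 0.83 [ 0.431 -0.442  0.048] [514. 252.]
bed 0.71 [ 0.506  0.326 -0.007] [140. 211.]
side 56.21142917191954 [ 0.16143579 -0.89018426  0.72464674] [[0.95, -0.16, 0.26], [-0.3, -0.55, 0.78], [0.02, -0.82, -0.58]]
t 0.5 tcp [0.2479 0.5188 0.2313] yaw y-axis 64.5 open 0.999 F [ 0.1  0.  -1. ] q [ 0.92  0.18  1.61 -0.    1.35 -0.21]
```

View pics/top0.png

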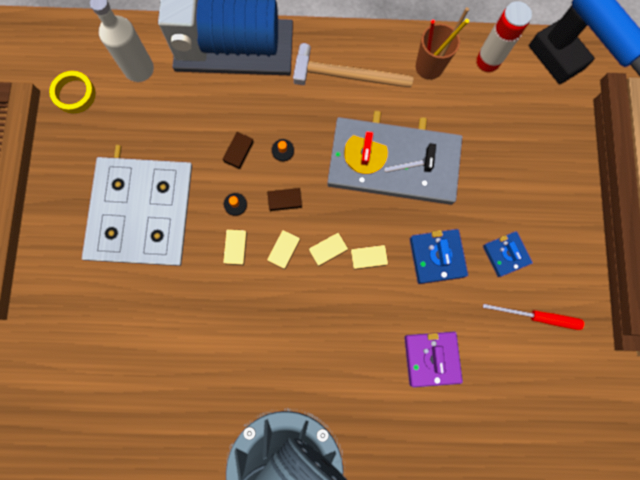

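View pics/side0.png

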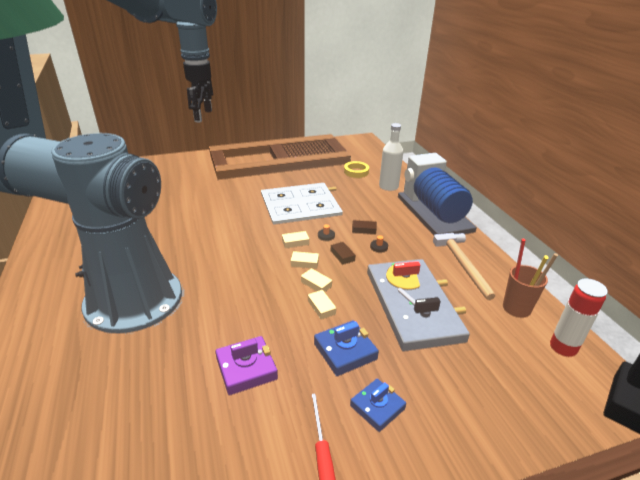

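Top view: oak blanks at about (235,247), (283,249), (328,249), (369,257). All four are present, so no discs are needed. The bed ports are at (118,184), (163,187), (111,233), (157,236). The larger blue unit, at (439,256), is the regulator. The small blue and purple units are decoys. The side view agrees.

```bash
cat >> h.py <<'E'
def blobs(c,lo,hi,z,amin=60,zc=None):
    hsv=cv2.cvtColor(c['img'],cv2.COLOR_RGB2HSV); m=cv2.inRange(hsv,np.array(lo),np.array(hi))
    out=[]
    for k in cv2.findContours(m,cv2.RETR_EXTERNAL,cv2.CHAIN_APPROX_NONE)[0]:
        if cv2.contourArea(k)<amin: continue
        P=np.array([px(c,u,v,z)[:2] for u,v in k[:,0,:]],np.float32)*1000
        (x,y),(a,b),th=cv2.minAreaRect(P)
        if a<b: a,b,th=b,a,th+90
        th=(th+90)%180-90
        out.append((round(x,1),round(y,1),round(a,1),round(b,1),round(th,1)))
    return out
OAK=((18,60,150),(35,180,255))
E
python3 - <<'E'
from h import *
c=cam('top')
print('oak');[print(b) for b in blobs(c,*OAK,.022)]
print('red');[print(b) for b in blobs(c,(0,150,120),(5,255,255),.074,30) ]
print('blue');[print(b) for b in blobs(c,(100,100,60),(125,255,255),.03) ]
print('bed');[print(b) for b in blobs(c,(90,8,150),(120,60,255),.014,300) ]
print('dark');[print(b) for b in blobs(c,(0,0,0),(179,255,45),.014,30) ]
cv2.imwrite('pics/crop.png',cv2.resize(c['img'][110:290,320:480,::-1],None,fx=5,fy=5,interpolation=cv2.INTER_CUBIC)[:, :, :][:900])
cv2.imwrite('pics/crop.png',cv2.resize(c['img'][110:290,320:540,::-1],None,fx=3.3,fy=3.3,interpolation=cv2.INTER_CUBIC))
E
```

```text
oak
(418.2, -156.6, 71.5, 41.2, -80.7)
(431.6, -72.7, 71.4, 41.7, -58.5)
(428.3, 17.8, 71.2, 41.3, -24.0)
(430.1, 117.2, 71.0, 41.1, -2.3)
red
(298.5, -508.0, 98.6, 21.7, 80.8)
(633.5, -143.7, 64.2, 14.5, -8.0)
(832.7, -379.4, 32.9, 15.6, 27.6)
(913.8, -444.5, 57.8, 57.5, -31.3)
blue
(431.5, -436.6, 76.0, 71.0, -65.9)
(422.6, -296.1, 101.0, 97.9, -80.1)
(962.4, -697.7, 192.1, 93.5, 34.5)
(927.1, 144.3, 174.9, 123.6, -87.7)
bed
(65.0, -11.4, 207.9, 83.7, 80.4)
(501.9, 323.3, 217.2, 197.3, -1.6)
(634.2, -211.8, 268.2, 145.4, 83.2)
(996.0, -494.6, 59.8, 57.3, -2.6)
(966.1, 283.0, 75.8, 58.3, -87.6)
dark
(26.4, -65.5, 121.0, 20.4, 50.8)
(449.2, 279.1, 19.3, 18.3, 5.1)
(452.4, 372.4, 20.7, 18.9, -88.1)
(521.7, 122.7, 43.5, 41.6, 3.2)
(554.3, 276.1, 19.8, 18.7, 5.0)
(556.5, 370.1, 19.3, 17.5, -88.0)
(639.1, -284.7, 60.3, 16.0, -10.5)
(644.3, 28.9, 45.2, 40.5, 2.6)
(823.7, 147.4, 250.5, 5.2, -89.9)
(919.5, -597.9, 146.5, 137.7, -55.3)
```

View pics/crop.png

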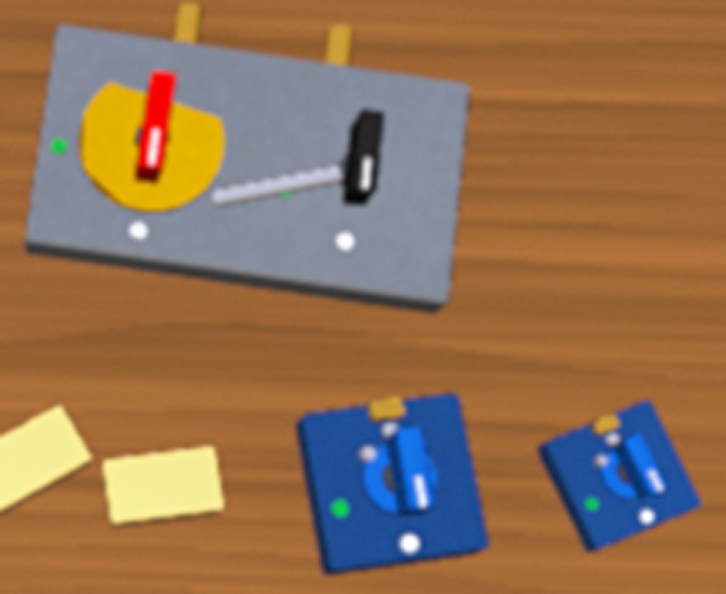

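The crop shows the isolator bar at yaw about -8° with its white stripe towards the robot. The selector bar is at about -10°, and the larger blue regulator bar leans the same way. I'll start with the oak at (430,117), which goes to the far left port.

```bash
python3 -m pendant '[[[23,-50,-16,3,65],[23,-50,-16,3,65],[23,-50,-16,3,65],[23,-50,-16,3,65],[23,-50,-16,3,65],[23,-50,-16,3,65],[22,-51,-17,3,65],[22,-51,-18,2,65]]]'; python3 -c "
from h import *
st()"
```

```text
time_s: 1.55
eef_pos: [0.4309, 0.1151, 0.1003]
eef_rot: [0.001, 0.022, 1.0, 0.0]
wrist_force: [1.1, 0.4, 0.6]
opening: 0.763
t 1.55 tcp [0.4309 0.1151 0.1003] yaw y-axis 87.5 open 0.763 F [1.1 0.4 0.6] q [-0.01  0.06  2.03  0.    1.04 -1.53]
```

Run:
```python
from h import *
c=cam('wrist'); print(c['o']); [print(b) for b in blobs(c,*OAK,.022,500)]
c=cam('top'); [print(b) for b in blobs(c,*OAK,.022)]
st()
```

```text
[0.3517206  0.1197368  0.24344063]
(430.5, -67.2, 75.9, 39.6, -58.5)
(430.2, 119.9, 69.3, 39.4, -1.8)
(428.8, 21.7, 69.8, 40.9, -24.6)
(417.9, -156.5, 71.7, 41.4, -80.6)
(419.1, 104.9, 50.4, 16.5, -3.0)
(431.5, -72.9, 71.7, 42.0, -58.6)
(428.4, 17.7, 70.9, 41.9, -24.7)
t 1.65 tcp [0.4311 0.1125 0.0992] yaw y-axis 87.1 open 0.76 F [-0.8  0.4  0.3] q [-0.01  0.06  2.03 -0.    1.04 -1.53]
```

```bash
python3 -m pendant '[[[0,1,-40,0,65],[0,0,-35,0,65],[0,0,-22,0,65],[0,0,0,0,30],[0,0,0,0,30],[0,0,0,0,30],[0,0,0,0,30],[0,0,30,0,30]]]'; python3 -m pendant '[[[0,0,50,0,30],[0,0,0,0,30]]]'; python3 -c "
from h import *
st()
cam('wrist','w1.png')"
```

```text
time_s: 2.65
eef_pos: [0.4281, 0.1178, 0.0324]
eef_rot: [-0.002, 0.022, 1.0, -0.0]
wrist_force: [0.9, 0.1, 0.2]
opening: 0.456
time_s: 2.9
eef_pos: [0.4335, 0.1179, 0.0873]
eef_rot: [0.004, 0.022, 1.0, 0.0]
wrist_force: [1.1, -0.4, -0.3]
opening: 0.449
t 2.9 tcp [0.4335 0.1179 0.0873] yaw y-axis 87.5 open 0.449 F [ 1.1 -0.4 -0.3] q [ 0.    0.09  2.04  0.    1.01 -1.53]
```

View pics/w1.png

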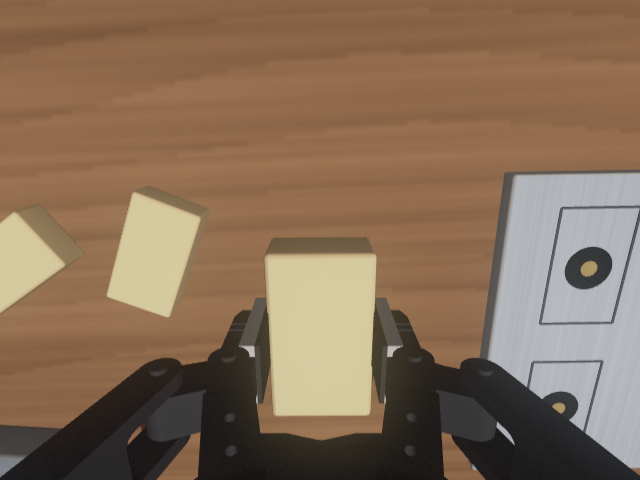

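The oak is held squarely, and the bed with its ports is visible at right. Next I carry it to the far left port.

```bash
python3 -m pendant '[[[25,50,2,0,30],[25,50,0,0,30],[25,50,0,0,30],[25,50,0,0,30],[27,52,0,1,30],[0,0,0,0,30]]]'
python3 - <<'E'
from h import *
st()
c=cam('wrist','w2.png')
print('dark');[print(b) for b in blobs(c,(0,0,0),(179,255,60),.014,200) if b[2]<40]
print('oak');[print(b) for b in blobs(c,*OAK,.1,2000)]
E
```

```text
time_s: 3.7
eef_pos: [0.5568, 0.3726, 0.0826]
eef_rot: [-0.001, 0.012, 1.0, -0.0]
wrist_force: [0.2, -1.3, -0.9]
opening: 0.455
t 3.7 tcp [0.5568 0.3726 0.0826] yaw y-axis 88.6 open 0.455 F [ 0.2 -1.3 -0.9] q [ 0.41  0.54  1.45  0.    1.15 -1.13]
dark
(562.8, 275.4, 20.2, 9.4, 66.7)
(451.8, 375.4, 27.0, 26.9, 88.7)
(449.3, 280.8, 27.2, 27.1, 81.3)
oak
(558.2, 374.0, 69.8, 39.4, -0.9)
```

View pics/w2.png

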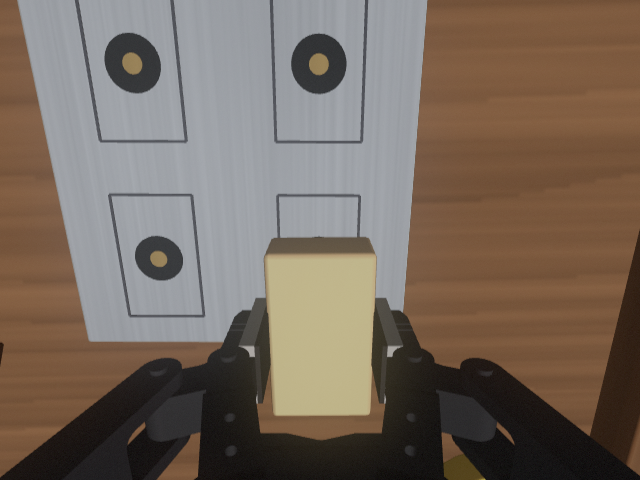

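The carried blank sits over the far left port, with outlines visible around it. It needs only about a 1 mm correction before lowering.

```bash
python3 -m pendant '[[[-1,-1,-35,-0.5,30],[0,0,-22,0,30],[0,0,-10,0,30],[0,0,0,0,30],[0,0,0,0,62],[0,0,0,0,62],[0,0,0,0,62],[0,0,40,0,62]]]';  python3 -m pendant '[[[-20,-40,33,0,62],[-22,-50,0,-4,62],[-22,-50,0,-6,62],[-22,-50,0,-6,62],[-22,-50,0,-6,62],[-20,-61,0,-1,62],[0,-50,0,0,62]]]'
python3 - <<'E'
from h import *
c=cam('top','t2.png'); [print(b) for b in blobs(c,*OAK,.022)]
c=cam('wrist'); [print(b) for b in blobs(c,*OAK,.022,500)]
st()
E
```

```text
time_s: 4.75
eef_pos: [0.553, 0.3675, 0.0548]
eef_rot: [-0.004, 0.018, 1.0, -0.002]
wrist_force: [-0.2, 1.2, -0.3]
opening: 0.724
time_s: 5.62
eef_pos: [0.427, 0.0181, 0.0914]
eef_rot: [-0.0, 0.217, 0.976, -0.0]
wrist_force: [1.1, 0.2, -0.2]
opening: 0.719
(415.1, 38.9, 30.9, 13.8, -21.5)
(418.1, -156.8, 72.4, 41.5, -80.7)
(431.7, -72.8, 71.4, 41.9, -58.9)
(560.0, 371.3, 71.2, 40.1, -2.0)
(417.2, -147.4, 83.8, 39.5, -80.8)
(430.3, -67.6, 75.6, 39.1, -58.8)
(428.5, 20.8, 69.8, 39.3, -24.8)
t 5.72 tcp [0.429  0.0154 0.092 ] yaw y-axis 64.7 open 0.728 F [-0.2  0.9  0.2] q [-0.24  0.04  2.08 -0.    1.02 -1.37]
```

Run:
```python
import cv2
im=cv2.imread('pics/t2.png'); cv2.imwrite('pics/t2c.png',cv2.resize(im[140:280,70:210],None,fx=4.2,fy=4.2,interpolation=cv2.INTER_CUBIC))
```

```text
(no output)
```

View pics/t2c.png

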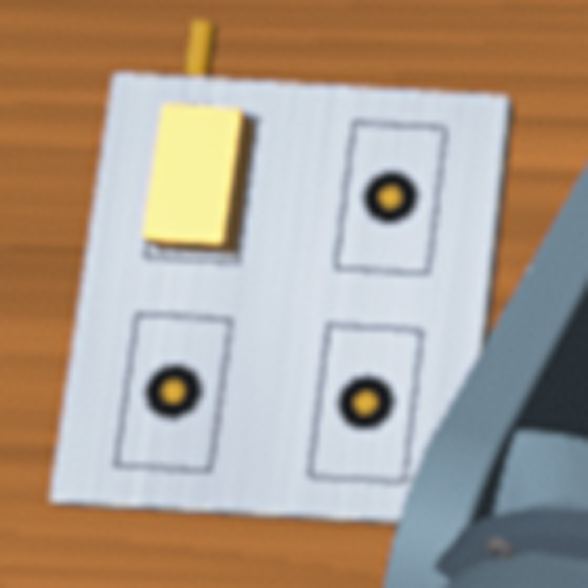

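The crop shows the blank inside its outline but possibly about 3 mm off in y. Parallax makes that unclear, so I'll check with the wrist camera while carrying the next one.

```bash
python3 -m pendant '[[[0,1,-50,0,62],[0,0,-38,0,62],[0,0,0,0,30],[0,0,0,0,30],[0,0,0,0,30],[0,0,0,0,30],[0,0,50,0,30],[0,0,47,0,30]]]'; python3 -m pendant '[[[23,45,10,3,30],[25,50,10,3,30],[25,50,10,3,30],[25,50,10,4,30],[25,50,10,4,30],[25,40,10,4,30],[25,15,0,2,30],[0,0,0,0,30]]]'
python3 - <<'E'
from h import *
st()
c=cam('wrist','w3.png')
print('dark');[print(b) for b in blobs(c,(0,0,0),(179,255,60),.014,200) if b[2]<40]
print('oak');[print(b) for b in blobs(c,*OAK,.036,1000)]
E
```

```text
time_s: 6.72
eef_pos: [0.4282, 0.0205, 0.1017]
eef_rot: [-0.0, 0.217, 0.976, 0.0]
wrist_force: [1.2, -0.9, 0.1]
opening: 0.452
time_s: 7.72
eef_pos: [0.6024, 0.3216, 0.1607]
eef_rot: [0.001, 0.017, 1.0, 0.0]
wrist_force: [-0.9, 0.7, -0.2]
opening: 0.453
t 7.72 tcp [0.6024 0.3216 0.1607] yaw y-axis 88.0 open 0.453 F [-0.9  0.7 -0.2] q [ 0.32  0.48  1.37 -0.    1.29 -1.22]
dark
(458.2, 375.4, 26.7, 13.5, 88.1)
(453.4, 275.7, 16.0, 10.6, 84.2)
oak
(732.9, 502.8, 82.5, 33.7, 49.3)
(700.6, 319.9, 150.2, 84.9, -1.9)
(556.7, 369.7, 68.4, 39.3, -1.9)
```

View pics/w3.png

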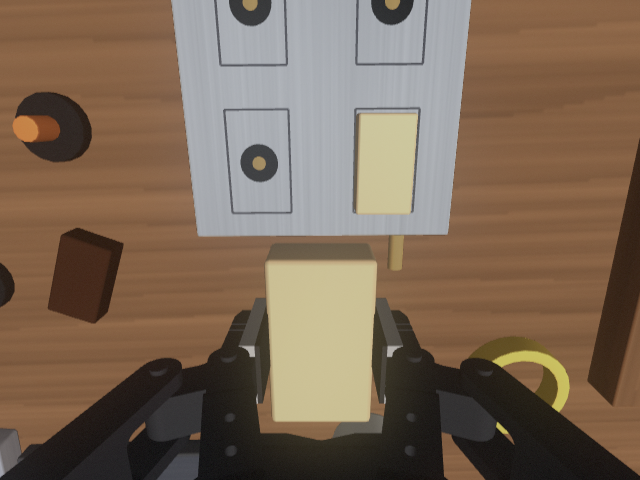

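The wrist view shows the first blank about 3 mm towards -y: left gap about 0, right gap about 5 px. I'll work out the offset.

Run:
```python
from h import *
c=cam('wrist')
print('dark',blobs(c,(0,0,0),(179,255,75),.014,200))
print([b for b in blobs(c,*OAK,.036,1000)])
hsv=cv2.cvtColor(c['img'],cv2.COLOR_RGB2HSV)[130:200,230:290]
m=hsv[:,:,2]<90; v,u=np.nonzero(m); 
print(u.min(),u.max(),v.min(),v.max(),px(c,230+(u.min()+u.max())/2,130+(v.min()+v.max())/2,.014), px(c,259,163,.014))
for n,p in dict(tl=(356,108.5),tr=(419,108.5),bl=(353.5,213.5)).items(): print(n,px(c,*p,.014))
for n,p in dict(tl=(225.5,109.5),tr=(289,109.5),bl=(233,212.5),br=(291.5,212.5)).items(): print(n,px(c,*p,.014))
for n,p in dict(held_tl=(266,258),tr=(376,258),br=(371,421),bl=(274,421)).items(): print(n,px(c,*p,.182))
```

```text
dark [(770.6, 315.3, 639.2, 191.6, 88.0), (648.9, 60.0, 42.2, 12.1, -16.5), (641.9, 126.9, 80.7, 48.0, -22.9), (668.8, 573.4, 233.3, 27.9, 0.1), (554.7, 278.3, 26.5, 26.2, -48.6), (524.1, 132.0, 52.2, 48.3, -87.5), (457.6, 375.5, 27.3, 14.7, 88.0), (455.0, 280.9, 26.8, 15.9, 88.0)]
[(732.8, 503.1, 81.8, 33.4, 49.0), (698.9, 318.9, 149.7, 84.7, -2.0), (556.8, 369.6, 68.5, 39.2, -2.1)]
12 48 16 52 [0.55412767 0.27836527 0.014     ] [0.55336531 0.27767916 0.014     ]
tl [0.5173344  0.35043874 0.014     ]
tr [0.51889592 0.395588   0.014     ]
bl [0.59463599 0.34803641 0.014     ]
tl [0.51477576 0.25684566 0.014     ]
tr [0.51635076 0.30238419 0.014     ]
bl [0.59058788 0.25423465 0.014     ]
br [0.59216453 0.29977533 0.014     ]
held_tl [0.56728068 0.30468848 0.182     ]
tr [0.56857494 0.34205399 0.182     ]
br [0.63733972 0.34078548 0.182     ]
bl [0.63600876 0.30244282 0.182     ]
```

```bash
python3 -m pendant '[[[-24,-21,-40,0,30],[-23.5,-20.3,-45,0,30],[0,0,-40,0,30],[0,0,-18,0,30],[0,0,0,0,30],[0,0,0,0,62],[0,0,0,0,62],[0,0,0,0,62]]]';  python3 -m pendant '[[[0,0,50,0,62],[2.5,46,0,0,62],[0,46,0,0,62],[0,0,-50,0,62],[0,0,0,0,30],[0,0,0,0,30],[0,0,0,0,30],[0,0,0,0,30]]]'; python3 -m pendant '[[[0,0,6,0,30],[0,2.6,0,0,30],[0,0,0,0,30],[0,0,-6,0,30],[0,0,0,0,30],[0,0,0,0,62],[0,0,0,0,62],[0,0,0,0,62]]]';python3 -m pendant '[[[0,0,50,0,62],[20,-20,60,0,62],[30,-20,30,0,62],[0,0,0,0,62]]]'
python3 - <<'E'
from h import *
st()
c=cam('wrist','w4.png')
print('oak');[print(b) for b in blobs(c,*OAK,.036,1000)]
print('dark',blobs(c,(0,0,0),(179,255,75),.014,200))
c=cam('top'); [print(b) for b in blobs(c,*OAK,.022)]
E
```

```text
time_s: 8.82
eef_pos: [0.5544, 0.2793, 0.018]
eef_rot: [0.001, 0.018, 1.0, 0.0]
wrist_force: [-0.1, -1.2, 0.4]
opening: 0.725
time_s: 9.82
eef_pos: [0.5577, 0.3712, 0.0191]
eef_rot: [0.001, 0.018, 1.0, 0.001]
wrist_force: [0.6, -1.7, 0.3]
opening: 0.453
time_s: 10.82
eef_pos: [0.5566, 0.3738, 0.0175]
eef_rot: [0.0, 0.018, 1.0, 0.0]
wrist_force: [-0.1, -0.4, -0.3]
opening: 0.721
time_s: 11.32
eef_pos: [0.6095, 0.334, 0.1584]
eef_rot: [0.004, 0.019, 1.0, 0.001]
wrist_force: [-0.9, 0.1, -0.4]
opening: 0.728
t 11.32 tcp [0.6095 0.334  0.1584] yaw y-axis 87.8 open 0.728 F [-0.9  0.1 -0.4] q [ 0.33  0.5   1.34 -0.    1.29 -1.2 ]
oak
(725.5, 495.0, 77.3, 28.6, 74.5)
(557.3, 280.2, 68.6, 39.6, -2.1)
(559.5, 374.8, 68.6, 39.3, -1.8)
dark [(777.9, 329.7, 639.9, 196.6, 87.7), (642.0, 127.0, 80.7, 48.9, -23.0), (525.3, 134.4, 49.1, 48.0, -17.0), (647.0, 573.3, 276.2, 26.5, 0.2), (462.6, 375.0, 21.0, 5.2, 87.9), (459.7, 281.1, 22.9, 6.3, 87.9)]
(418.2, -156.8, 72.5, 41.3, -80.7)
(431.5, -72.6, 71.8, 41.7, -58.6)
(560.3, 280.5, 71.1, 40.1, -2.2)
(562.7, 376.5, 71.1, 40.0, -1.3)
```

View pics/w4.png

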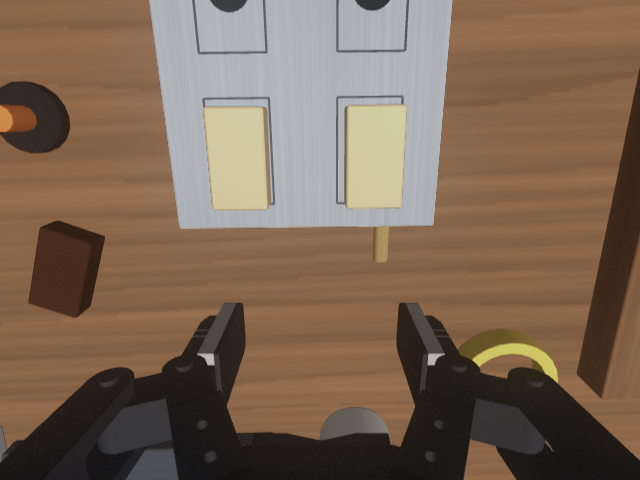

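Run:
```python
from h import *
c=cam('wrist')
for n,p in dict(Ltl=(203.5,98.5),Ltr=(269.5,98),Lbr=(273.5,204),Rtl=(337,97),Rtr=(403,96.5),Rbl=(336.5,204)).items(): print(n,(px(c,*p,.014)*1000).round(1))
im=c['img'][80:225,180:430,::-1]; cv2.imwrite('pics/w4c.png',cv2.resize(im,None,fx=3.2,fy=3.2,interpolation=cv2.INTER_CUBIC))
```

```text
Ltl [510.7 258.1  14. ]
Ltr [512.  303.9  14. ]
Lbr [587.  301.2  14. ]
Rtl [513.  350.8  14. ]
Rtr [514.3 396.6  14. ]
Rbl [588.7 348.7  14. ]
```

View pics/w4c.png

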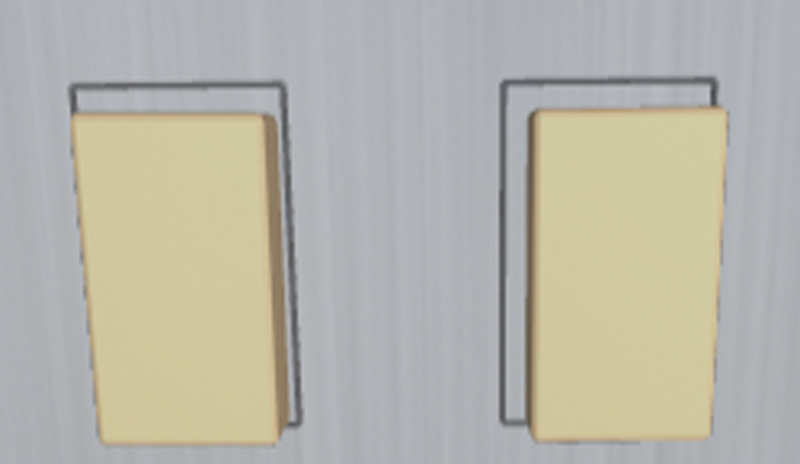

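Run:
```python
from h import *
c=cam('wrist')
P={n:(px(c,*p,.014)*1000)[:2] for n,p in dict(Ltl=(202.5,106.6),Ltr=(268.8,105.9),Lbr=(273.4,212.8),Rtl=(337,105.3),Rtr=(403.5,105),Rbl=(336.9,211.9)).items()}
for n in P: print(n,P[n].round(1))
print('L',(P['Ltl']+P['Lbr'])/2,'R',(P['Rtr']+P['Rbl'])/2)
```

```text
Ltl [514.7 257. ]
Ltr [515.9 303.2]
Lbr [592.2 300.9]
Rtl [517.1 350.7]
Rtr [518.6 396.9]
Rbl [593.2 349. ]
L [553.49550598 278.91459859] R [555.89042537 372.94450334]
```

The crop shows both blanks about 2.5–3 mm too far towards +x, with the right one also about 1.5 mm towards +y. I'll nudge both.

```bash
python3 -m pendant '[[[-25,20,-45,0,62],[-25,20,-45,0,62],[0,0,-50,0,62],[0,0,0,0,30],[0,0,0,0,30],[0,0,0,0,30],[0,0,0,0,30],[0,0,6,0,30]]]'; python3 -m pendant '[[[-2.7,-1.3,0,0,30],[0,0,0,0,30],[0,0,-6,0,30],[0,0,0,0,30],[0,0,0,0,62],[0,0,0,0,62],[0,0,0,0,62],[0,0,45,0,62]]]'; python3 -m pendant '[[[0.2,-46.5,0,0,62],[0,-46.8,0,0,62],[0,0,-45,0,62],[0,0,0,0,30],[0,0,0,0,30],[0,0,0,0,30],[0,0,0,0,30],[0,0,6,0,30]]]'; python3 -m pendant '[[[-2.7,-0.7,0,0,30],[0,0,0,0,30],[0,0,-6,0,30],[0,0,0,0,30],[0,0,0,0,62],[0,0,0,0,62],[0,0,0,0,62],[0,0,45,0,62]]]'; python3 -m pendant '[[[25,20,45,0,62],[25,20,45,0,62],[0,0,0,0,62],[0,0,0,0,62]]]'
cat >> h.py <<'E'
def bedcheck(c,name):
    "rectified views of the bed at z=14 mm and z=36 mm, 2.5 px/mm; x up? rows = x 480..640? cols = y"
    o=[]
    for z in (.014,.036):
        g=[(.44,.24),(.44,.42),(.62,.24),(.62,.42)]
        s=np.float32([proj(c,[x,y,z]) for x,y in g]); d=np.float32([[(y-.24)*2500,(x-.44)*2500] for x,y in g])
        o.append(cv2.warpPerspective(c['img'],cv2.getPerspectiveTransform(s,d),(450,450))[:,:,::-1])
    cv2.imwrite('pics/'+name,np.hstack(o)[:, :])
E
python3 - <<'E'
from h import *
st()
c=cam('wrist'); bedcheck(c,'b1.png')
print('oak');[print(b) for b in blobs(c,*OAK,.036,1000)]
c=cam('top'); [print(b) for b in blobs(c,*OAK,.036)]
im=cv2.imread('pics/b1.png'); cv2.imwrite('pics/b1.png',cv2.resize(im,(800,400)))
E
```

```text
time_s: 12.52
eef_pos: [0.5542, 0.3743, 0.0187]
eef_rot: [-0.001, 0.018, 1.0, -0.001]
wrist_force: [0.3, 0.7, -1.3]
opening: 0.452
time_s: 13.52
eef_pos: [0.5493, 0.372, 0.0548]
eef_rot: [-0.004, 0.018, 1.0, -0.002]
wrist_force: [-0.3, -0.0, 0.2]
opening: 0.726
time_s: 14.52
eef_pos: [0.5523, 0.2804, 0.0197]
eef_rot: [-0.0, 0.018, 1.0, -0.0]
wrist_force: [-0.0, 0.2, 0.4]
opening: 0.455
time_s: 15.52
eef_pos: [0.5467, 0.2785, 0.0552]
eef_rot: [-0.004, 0.018, 1.0, -0.001]
wrist_force: [0.7, -0.8, -0.1]
opening: 0.731
time_s: 16.02
eef_pos: [0.5994, 0.3193, 0.148]
eef_rot: [-0.001, 0.018, 1.0, -0.0]
wrist_force: [-0.1, 0.6, -0.8]
opening: 0.723
t 16.02 tcp [0.5994 0.3193 0.148 ] yaw y-axis 88.0 open 0.723 F [-0.1  0.6 -0.8] q [ 0.32  0.48  1.39 -0.    1.27 -1.22]
oak
(558.7, 374.3, 69.0, 39.1, -2.4)
(555.1, 280.9, 68.2, 39.5, -2.1)
(415.6, -154.8, 70.7, 40.7, -80.7)
(428.8, -72.2, 71.0, 41.1, -58.6)
(553.7, 276.7, 70.0, 39.5, -2.4)
(557.3, 370.4, 70.0, 39.5, -2.4)
```

View pics/b1.png

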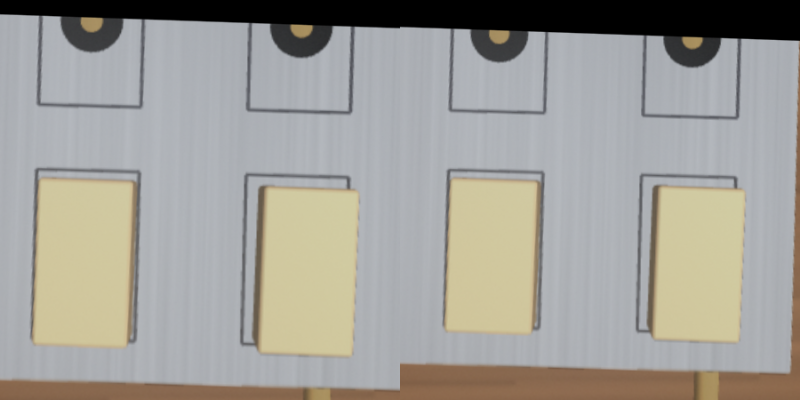

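Both placed blanks are now within about 1–1.5 mm of centre. On to the third oak.

```bash
python3 -m pendant '[[[-21.2,-48.5,-6.5,-7,62],[-21.2,-48.5,-6.5,-7,62],[-21.2,-48.5,-6.5,-7,62],[-21.2,-48.5,-6.5,-7,62],[-21.2,-48.5,-6.5,-7,62],[-21.2,-48.5,-6.5,-7,62],[-21.2,-48.5,-6.5,-7,62],[-21.2,-48.9,-6.5,-7.6,62]]]'
python3 - <<'E'
from h import *
st()
c=cam('wrist'); [print(b) for b in blobs(c,*OAK,.022,1000)]
c=cam('top'); [print(b) for b in blobs(c,*OAK,.036)]
st()
E
```

```text
time_s: 17.12
eef_pos: [0.4282, -0.0696, 0.0955]
eef_rot: [-0.001, 0.492, 0.871, -0.0]
wrist_force: [0.9, -0.6, 0.7]
opening: 0.729
t 17.12 tcp [ 0.4282 -0.0696  0.0955] yaw y-axis 31.1 open 0.729 F [ 0.9 -0.6  0.7] q [-0.44  0.05  2.06 -0.    1.04 -0.98]
(620.7, -143.0, 38.5, 28.6, 31.2)
(427.5, -147.4, 80.4, 37.9, -61.5)
(431.0, -68.7, 72.2, 39.3, -58.6)
(416.5, -161.1, 58.1, 40.8, -81.0)
(424.3, -60.7, 50.8, 17.8, 62.3)
(553.4, 276.6, 69.6, 39.2, -2.3)
(557.2, 370.3, 69.8, 39.6, -2.4)
t 17.23 tcp [ 0.4271 -0.0718  0.095 ] yaw y-axis 30.9 open 0.729 F [ 0.8 -0.5  0.6] q [-0.44  0.05  2.06 -0.    1.04 -0.98]
```

```bash
python3 -m pendant '[[[0,1.4,-40,0,62],[0,0,-32,0,62],[0,0,0,0,62]]]'; python3 -m pendant '[[[0,0,0,0,62]]]'
```

```text
time_s: 17.6
eef_pos: [0.4273, -0.0656, 0.0222]
eef_rot: [-0.004, 0.489, 0.872, -0.0]
wrist_force: [0.2, 0.0, -0.3]
opening: 0.727
time_s: 17.73
eef_pos: [0.4306, -0.0671, 0.0253]
eef_rot: [-0.0, 0.489, 0.872, 0.0]
wrist_force: [0.1, -0.3, 0.3]
opening: 0.729
```

```bash
python3 -m pendant '[[[1.5,0,-21,0,62],[0,0,0,0,30],[0,0,0,0,30],[0,0,0,0,30],[0,0,0,0,30],[0,0,50,0,30],[0,0,47,0,30],[0,0,0,0,30]]]';  python3 -c "
from h import *
c=cam('wrist','w5.png')
print([b for b in blobs(c,*OAK,.12,3000)])
st()"
```

```text
time_s: 18.73
eef_pos: [0.435, -0.0687, 0.1047]
eef_rot: [0.004, 0.49, 0.872, 0.0]
wrist_force: [-0.7, -0.7, -0.6]
opening: 0.451
[(436.2, -69.2, 76.3, 39.9, -58.7)]
t 18.77 tcp [ 0.4334 -0.068   0.1026] yaw y-axis 31.4 open 0.448 F [-0.2 -0.4 -1. ] q [-0.43  0.04  2.05 -0.    1.05 -0.97]
```

View pics/w5.png

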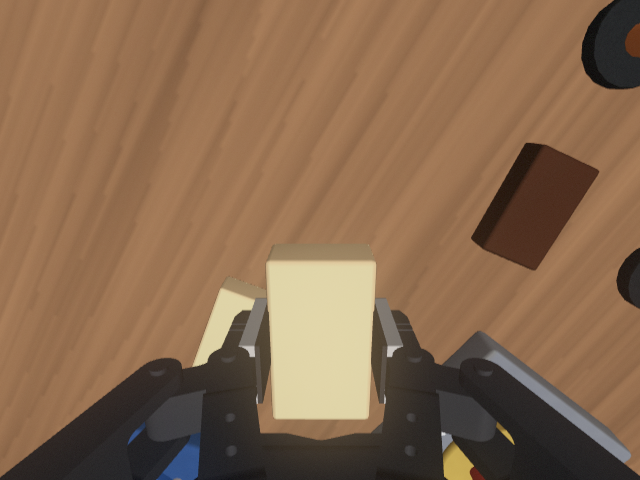

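The held blank sits in the jaws as the earlier ones did, with its image rows at 260–420. I'll carry it to the near right port.

```bash
python3 -m pendant '[[[1,50,0,8,30],[2,50,0,8,30],[2,50,0,8,30],[2,50,0,8,30],[2,50,0,8,30],[2,50,0,8.5,30],[0,49,0,8.5,30],[0,0,0,0,30]]]'; python3 -m pendant '[[[0,0,0,0,30]]]';python3 -m pendant '[[[0,0,0,0,30]]]'
python3 - <<'E'
from h import *
c=cam('wrist');st()
hsv=cv2.cvtColor(c['img'],cv2.COLOR_RGB2HSV)
[print(b) for b in blobs(c,*OAK,.121,1000)]
print('bed',[b for b in blobs(c,(90,5,100),(120,60,255),.014,2000)])
cv2.imwrite('pics/w6.png',c['img'][:,:,::-1])
E
```

```text
time_s: 19.77
eef_pos: [0.4414, 0.284, 0.0992]
eef_rot: [-0.001, 0.012, 1.0, -0.0]
wrist_force: [0.3, -0.5, -0.0]
opening: 0.45
time_s: 19.9
eef_pos: [0.4418, 0.281, 0.0993]
eef_rot: [-0.001, 0.014, 1.0, -0.001]
wrist_force: [0.2, 0.0, -0.5]
opening: 0.452
time_s: 20.02
eef_pos: [0.4426, 0.2803, 0.1001]
eef_rot: [-0.001, 0.015, 1.0, -0.0]
wrist_force: [0.3, -0.4, -1.0]
opening: 0.452
t 20.07 tcp [0.4429 0.2804 0.1004] yaw y-axis 88.2 open 0.45 F [ 0.7 -0.  -0.7] q [ 0.34  0.23  1.84 -0.    1.07 -1.2 ]
(449.1, 281.5, 77.1, 38.1, -1.7)
bed [(471.5, 328.2, 198.1, 153.3, 88.3)]
```

View pics/w6.png

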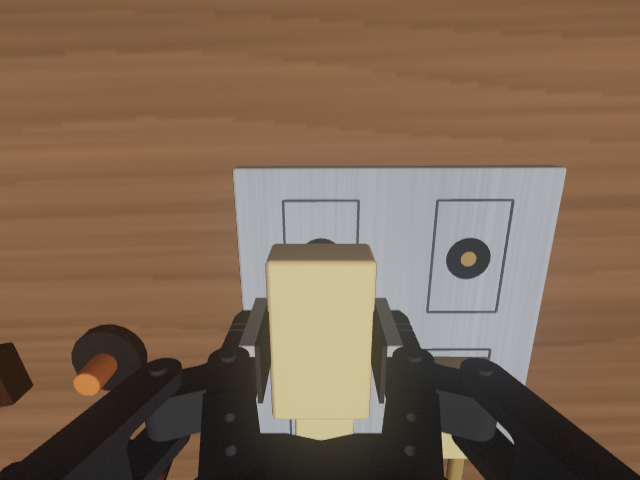

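```bash
python3 -m pendant '[[[3,0.3,-40,0,30],[0,0,-32,0,30],[0,0,-10,0,30],[0,0,0,0,30]]]'; python3 -m pendant '[[[0,0,0,0,30]]]'
```

```text
time_s: 20.58
eef_pos: [0.4464, 0.2813, 0.0192]
eef_rot: [-0.0, 0.015, 1.0, -0.0]
wrist_force: [0.1, -0.3, -0.1]
opening: 0.449
time_s: 20.7
eef_pos: [0.4467, 0.2817, 0.0196]
eef_rot: [0.001, 0.015, 1.0, 0.0]
wrist_force: [-0.7, 0.4, -0.5]
opening: 0.453
```

```bash
python3 -m pendant '[[[0,0,-2,0,30],[0,0,0,0,62],[0,0,0,0,62],[0,0,0,0,62],[0,0,45,0,62],[25,20,45,0,62],[25,20,45,0,62],[0,0,0,0,62]]]'
cat > bc.py <<'E'
# offset of each blank (top face, z=36) against its outline (z=14), from the picture
from h import *
import sys
def check(n):
    c=cam(n); g=c['img'].astype(float).mean(2); B=blobs(c,*OAK,.036,60 if n=='top' else 1000)
    for x,y,a,b,th in B:
        if not(400<x<610 and 240<y<410): continue
        t=np.radians(-1.9); ux=np.array([np.cos(t),np.sin(t)]); uy=np.array([-ux[1],ux[0]])
        r={}
        for nm,d,e,h,L in (('+x',ux,uy,38,14),('-x',-ux,uy,38,14),('+y',uy,ux,23,25),('-y',-uy,ux,23,25)):
            # darkest line parallel to the edge, within 8 mm of nominal, measured from blank centre
            s=np.arange(h-8,h+8.1,.25); v=[]
            for k in s:
                P=[np.array([x,y])+d*k+e*q for q in np.linspace(-L,L,25)]
                uv=np.array([proj(c,[p[0]/1000,p[1]/1000,.014]) for p in P],np.float32)
                v.append(cv2.remap(c['img'].mean(2).astype(np.float32),uv[:,0],uv[:,1],cv2.INTER_LINEAR).mean())
            v=np.array(v); lap=np.convolve(v,[.5]*2+[0]*3+[-1]*0+[.5]*2,'same')/2-v
            k=lap[4:-4].argmax()+4; r[nm]=(float(s[k]),round(float(lap[k]),1))
        print(n,(x,y,a,b,th),r)
for n in sys.argv[1:]: check(n)
E
python3 bc.py wrist top
python3 - <<'E'
from h import *
st(); c=cam('wrist'); bedcheck(c,'b2.png')
im=cv2.imread('pics/b2.png'); cv2.imwrite('pics/b2.png',cv2.resize(c['img'][:300,150:550,::-1],None,fx=2,fy=2,interpolation=cv2.INTER_CUBIC))
E
```

```text
time_s: 21.7
eef_pos: [0.5003, 0.3241, 0.1568]
eef_rot: [0.005, 0.014, 1.0, 0.002]
wrist_force: [-0.4, -1.0, -0.7]
opening: 0.728
wrist (558.5, 374.5, 68.8, 39.0, -2.4) {'+x': (44.75, 0.1), '-x': (39.0, 26.1), '+y': (25.75, 5.4), '-y': (24.75, 22.6)}
wrist (555.0, 281.0, 68.4, 39.4, -2.1) {'+x': (41.5, 0.1), '-x': (38.25, 35.5), '+y': (20.75, 18.9), '-y': (25.5, 16.0)}
wrist (450.3, 283.4, 68.6, 39.4, -2.0) {'+x': (40.5, 4.1), '-x': (39.0, 23.0), '+y': (21.0, 23.2), '-y': (25.5, 31.9)}
top (449.1, 279.3, 70.3, 39.6, -2.1) {'+x': (39.5, 0.3), '-x': (32.0, 4.3), '+y': (27.0, 0.1), '-y': (16.0, 3.1)}
top (529.9, 371.5, 39.4, 16.9, 82.9) {'+x': (42.25, 2.3), '-x': (40.5, 1.8), '+y': (20.25, 0.4), '-y': (24.25, 0.7)}
top (553.6, 276.7, 69.9, 39.5, -2.4) {'+x': (38.0, 0.3), '-x': (31.0, 3.5), '+y': (24.5, 0.1), '-y': (16.0, 2.9)}
t 21.8 tcp [0.4958 0.3219 0.1517] yaw y-axis 88.4 open 0.727 F [-0.6 -0.8 -0.7] q [ 0.38  0.3   1.64 -0.    1.21 -1.17]
```

View pics/b2.png

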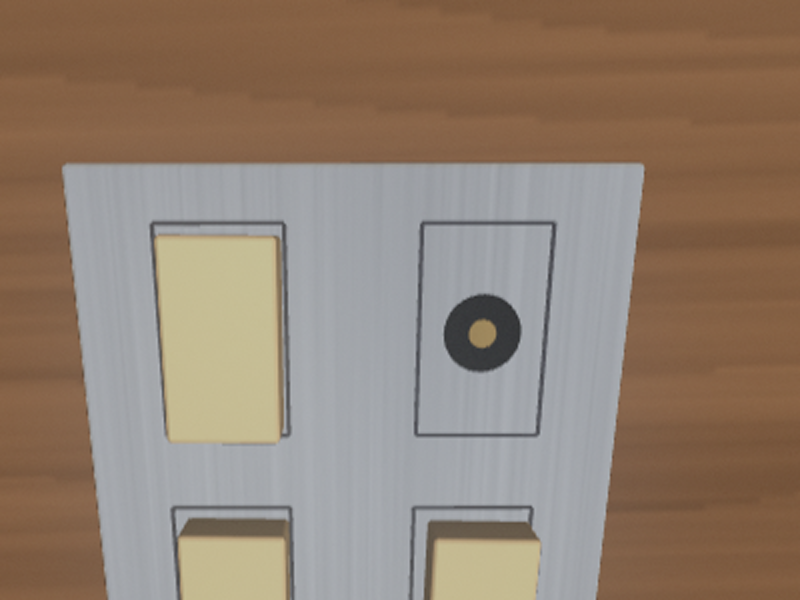

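The picture shows the third blank inside its outline, about 1 mm off. Next the fourth oak.

```bash
python3 -m pendant '[[[-8,-47.6,-5,-7.9,62],[-8,-47.6,-5,-7.9,62],[-8,-47.6,-5,-7.9,62],[-8,-47.6,-5,-7.9,62],[-8,-47.6,-5,-7.9,62],[-8,-47.6,-5,-7.9,62],[-8,-47.6,-5,-7.9,62],[-8,-47.6,-5,-7.9,62]]]';python3 -m pendant '[[[-8,-47.6,-5,-7.9,62],[-8,-47.6,-5,-7.9,62],[0,0,0,0,62]]]'
python3 - <<'E'
from h import *
c=cam('wrist'); [print(b) for b in blobs(c,*OAK,.022,1000)]
c=cam('top'); [print(b) for b in blobs(c,*OAK,.022)]
st()
E
```

```text
time_s: 22.85
eef_pos: [0.4296, -0.0597, 0.11]
eef_rot: [-0.002, 0.538, 0.843, -0.0]
wrist_force: [0.9, -0.1, -0.1]
opening: 0.726
time_s: 23.22
eef_pos: [0.4138, -0.1558, 0.1002]
eef_rot: [-0.002, 0.649, 0.761, -0.0]
wrist_force: [0.1, 0.5, -0.6]
opening: 0.725
(615.7, -164.5, 73.7, 17.1, -66.6)
(418.1, -152.8, 72.2, 39.3, -80.9)
(451.8, 283.6, 71.0, 40.0, -1.9)
(557.9, 281.0, 70.8, 39.9, -2.4)
(561.7, 375.9, 70.9, 40.0, -2.7)
t 23.32 tcp [ 0.4144 -0.1533  0.1005] yaw y-axis 9.3 open 0.727 F [ 0.6 -0.2  0.4] q [-0.62  0.06  2.04  0.    1.05 -0.79]
```

```bash
python3 -m pendant '[[[3.5,0,-45,0,62],[0,0,-35,0,62],[0,0,0,0,62]]]'; python3 -m pendant '[[[0,0,-17,0,62],[0,0,0,0,30],[0,0,0,0,30],[0,0,0,0,30],[0,0,0,0,30],[0,0,50,0,30],[0,0,47,0,30],[0,0,0,0,30]]]';  python3 -c "
from h import *
c=cam('wrist','w7.png')
print([b for b in blobs(c,*OAK,.121,3000)])
st()
k=(cv2.inRange(cv2.cvtColor(c['img'],cv2.COLOR_RGB2HSV),*map(np.array,OAK))>0)[:,300:340].mean(1); r=np.nonzero(k>.5)[0]; print(r.min(),r.max())"
```

```text
time_s: 23.7
eef_pos: [0.4168, -0.1508, 0.0192]
eef_rot: [-0.004, 0.646, 0.763, -0.0]
wrist_force: [0.6, -0.0, -0.4]
opening: 0.725
time_s: 24.7
eef_pos: [0.4222, -0.156, 0.1058]
eef_rot: [0.004, 0.647, 0.762, 0.0]
wrist_force: [0.2, -0.6, -0.2]
opening: 0.448
[(529.6, -126.0, 50.8, 18.0, -65.8), (422.3, -154.5, 76.0, 39.6, -80.5)]
t 24.75 tcp [ 0.4208 -0.155   0.1037] yaw y-axis 9.4 open 0.45 F [ 0.6 -0.7 -0.8] q [-0.62  0.06  2.03 -0.    1.05 -0.78]
241 413
```

```bash
python3 -c "
from h import *
for f in ['w1','w3','w5','w6','w7']:
  im=cv2.imread('pics/'+f+'.png'); k=(cv2.inRange(cv2.cvtColor(im,cv2.COLOR_BGR2HSV),*map(np.array,OAK))>0)[:,300:340].mean(1); r=np.nonzero(k>.5)[0]; r=r[r<424]; print(f,r.min(),r.max())"
python3 -m pendant '[[[3.5,52,0,7.9,30],[3.5,52,0,7.9,30],[3.5,52,0,7.9,30],[3.5,52,0,7.9,30],[3.5,52,0,7.9,30],[3.5,52,0,7.9,30],[3.5,52,0,7.9,30],[3.5,52,0,7.9,30]]]';python3 -m pendant '[[[1,55,0,7.9,30],[0,57,0,7.9,30],[0,0,0,0,30],[0,0,0,0,30]]]'; python3 -m pendant '[[[0,0,0,0,30]]]'; python3 -m pendant '[[[0,0,0,0,30]]]'
```

```text
w1 254 415
w3 260 421
w5 252 419
w6 261 423
w7 241 413
time_s: 25.75
eef_pos: [0.4462, 0.2633, 0.1002]
eef_rot: [-0.001, 0.149, 0.989, -0.001]
wrist_force: [1.2, 0.0, 0.5]
opening: 0.453
time_s: 26.25
eef_pos: [0.4472, 0.3731, 0.1]
eef_rot: [-0.001, 0.014, 1.0, -0.001]
wrist_force: [-0.5, -0.5, -0.6]
opening: 0.45
time_s: 26.38
eef_pos: [0.4481, 0.3724, 0.101]
eef_rot: [-0.001, 0.015, 1.0, -0.001]
wrist_force: [-0.1, -0.6, -0.6]
opening: 0.451
time_s: 26.5
eef_pos: [0.4487, 0.3727, 0.1017]
eef_rot: [-0.0, 0.015, 1.0, -0.0]
wrist_force: [0.1, 0.4, 0.1]
opening: 0.448
```

```bash
python3 -m pendant '[[[2.7,1.2,-40,0,30],[0,0,-33,0,30],[0,0,-9,0,30],[0,0,0,0,30]]]'; python3 -m pendant '[[[0,0,-2,0,30],[0,0,0,0,62],[0,0,0,0,62],[0,0,0,0,62],[0,0,45,0,62],[25,-20,45,0,62],[35,-25,45,0,62],[0,0,0,0,62]]]';  python3 bc.py wrist
python3 - <<'E'
from h import *
st(); c=cam('wrist')
cv2.imwrite('pics/b3.png',cv2.resize(c['img'][:300,150:550,::-1],None,fx=2,fy=2,interpolation=cv2.INTER_CUBIC))
c=cam('top'); [print(b) for b in blobs(c,*OAK,.036)]
E
```

```text
time_s: 27.0
eef_pos: [0.4516, 0.3746, 0.0207]
eef_rot: [0.0, 0.015, 1.0, -0.0]
wrist_force: [-0.5, 0.6, -0.3]
opening: 0.45
time_s: 28.0
eef_pos: [0.5164, 0.3296, 0.1579]
eef_rot: [0.005, 0.016, 1.0, 0.002]
wrist_force: [0.2, 0.8, 0.3]
opening: 0.725
wrist (558.4, 374.5, 68.2, 39.1, -2.3) {'+x': (42.0, 0.1), '-x': (39.0, 30.6), '+y': (25.25, 7.7), '-y': (25.0, 23.9)}
wrist (554.9, 280.9, 68.7, 39.3, -2.1) {'+x': (36.75, 0.1), '-x': (37.75, 17.1), '+y': (20.75, 20.2), '-y': (25.75, 29.3)}
wrist (454.7, 376.4, 68.9, 39.1, -1.5) {'+x': (39.25, 6.5), '-x': (40.5, 25.0), '+y': (25.0, 7.9), '-y': (24.0, 23.0)}
wrist (450.4, 283.4, 68.6, 39.4, -1.9) {'+x': (39.25, 7.8), '-x': (39.0, 35.3), '+y': (21.0, 23.3), '-y': (25.75, 28.3)}
t 28.05 tcp [0.5134 0.3298 0.155 ] yaw y-axis 88.2 open 0.721 F [-1.2  0.4 -0.5] q [ 0.38  0.33  1.59  0.    1.22 -1.16]
(449.1, 279.3, 70.3, 39.6, -2.1)
(453.6, 372.3, 70.2, 39.4, -1.4)
(538.0, 371.1, 39.3, 31.3, 87.3)
(553.7, 276.7, 70.0, 39.5, -2.4)
```

View pics/b3.png

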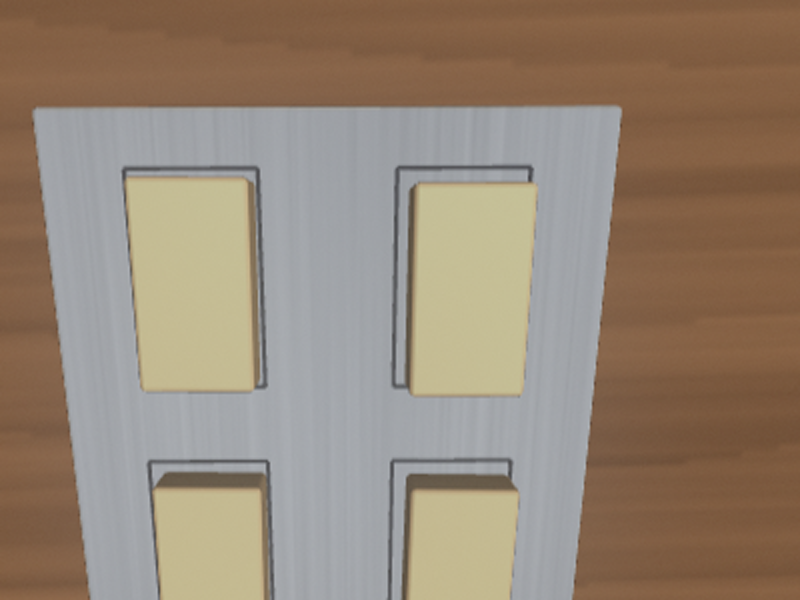

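The fourth blank, upper right in the crop, has its lower base edge touching the outline, about 2 mm too far in +x. I'll nudge it by -2.

```bash
python3 -m pendant '[[[-30,22,-45,0,62],[-30,23,-45,0,62],[0,0,-45,0,62],[0,0,0,0,30],[0,0,0,0,30],[0,0,0,0,30],[0,0,0,0,30],[0,0,6,0,30]]]'; python3 -m pendant '[[[-2.2,-0.5,0,0,30],[0,0,0,0,30],[0,0,-6,0,30],[0,0,0,0,30],[0,0,0,0,62],[0,0,0,0,62],[0,0,0,0,62],[0,0,45,0,62]]]'; python3 -m pendant '[[[25,-20,45,0,62],[35,-25,45,0,62],[0,0,0,0,62]]]';  python3 bc.py wrist; python3 -c "
from h import *
st()
c=cam('top'); print(blobs(c,*OAK,.036))"
```

```text
time_s: 29.15
eef_pos: [0.4511, 0.3748, 0.0241]
eef_rot: [-0.0, 0.015, 1.0, -0.0]
wrist_force: [0.6, -0.8, -0.6]
opening: 0.449
time_s: 30.15
eef_pos: [0.4461, 0.3729, 0.0597]
eef_rot: [-0.004, 0.014, 1.0, -0.002]
wrist_force: [0.5, 0.3, 0.4]
opening: 0.724
time_s: 30.52
eef_pos: [0.5143, 0.3291, 0.1582]
eef_rot: [0.005, 0.016, 1.0, 0.002]
wrist_force: [-0.0, -0.6, 0.0]
opening: 0.726
wrist (558.2, 374.5, 68.4, 39.0, -2.5) {'+x': (36.5, 0.1), '-x': (39.25, 24.0), '+y': (25.25, 7.2), '-y': (24.75, 21.5)}
wrist (555.1, 280.9, 68.2, 39.3, -2.0) {'+x': (36.5, 0.1), '-x': (38.25, 32.8), '+y': (20.75, 18.4), '-y': (25.75, 29.2)}
wrist (455.5, 375.4, 68.8, 39.1, -1.7) {'+x': (39.75, 7.0), '-x': (41.5, 30.3), '+y': (25.0, 8.2), '-y': (23.0, 23.2)}
wrist (450.3, 283.4, 69.0, 39.4, -2.0) {'+x': (39.5, 9.2), '-x': (39.0, 29.2), '+y': (21.0, 23.5), '-y': (25.75, 29.1)}
t 30.57 tcp [0.5113 0.3293 0.1552] yaw y-axis 88.2 open 0.722 F [-0.8 -0.6 -0.6] q [ 0.38  0.32  1.59  0.    1.22 -1.16]
[(449.1, 279.3, 70.3, 39.6, -2.1), (454.3, 371.3, 70.3, 39.4, -1.8), (538.3, 371.1, 39.3, 32.0, 87.4), (553.7, 276.7, 70.0, 39.5, -2.4)]
```

```bash
python3 -m pendant '[[[-30,22,-45,0,62],[-30,23,-45,0,62],[0,0,-45,0,62],[0,0,0,0,30],[0,0,0,0,30],[0,0,0,0,30],[0,0,0,0,30],[0,0,6,0,30]]]'; python3 -m pendant '[[[-2.8,0.5,0,0,30],[0,0,0,0,30],[0,0,-6,0,30],[0,0,0,0,30],[0,0,0,0,62],[0,0,0,0,62],[0,0,0,0,62],[0,0,45,0,62]]]'; python3 -m pendant '[[[25,-20,45,0,62],[35,-25,45,0,62],[0,0,0,0,62]]]';  python3 bc.py wrist; python3 -c "
from h import *
st()
c=cam('top'); print(blobs(c,*OAK,.036))"
```

```text
time_s: 31.62
eef_pos: [0.449, 0.3743, 0.0242]
eef_rot: [-0.0, 0.015, 1.0, -0.0]
wrist_force: [0.5, -0.0, 0.1]
opening: 0.453
time_s: 32.62
eef_pos: [0.4432, 0.3734, 0.0597]
eef_rot: [-0.004, 0.014, 1.0, -0.002]
wrist_force: [-0.1, 0.4, 0.4]
opening: 0.724
time_s: 33.0
eef_pos: [0.5115, 0.3296, 0.1582]
eef_rot: [0.005, 0.016, 1.0, 0.002]
wrist_force: [0.5, 0.1, 0.5]
opening: 0.729
wrist (558.5, 374.5, 68.8, 39.0, -2.4) {'+x': (38.25, 0.1), '-x': (39.0, 24.2), '+y': (25.25, 7.5), '-y': (24.75, 24.1)}
wrist (554.7, 280.9, 68.6, 39.3, -2.1) {'+x': (39.75, 0.1), '-x': (38.25, 18.8), '+y': (20.75, 21.0), '-y': (25.75, 27.3)}
wrist (455.6, 375.7, 68.6, 39.1, -1.8) {'+x': (39.75, 10.6), '-x': (41.75, 37.1), '+y': (25.0, 9.5), '-y': (23.25, 22.4)}
wrist (450.4, 283.4, 68.8, 39.4, -2.0) {'+x': (39.75, 8.3), '-x': (38.75, 30.4), '+y': (21.0, 23.2), '-y': (25.75, 27.5)}
t 33.05 tcp [0.5085 0.3298 0.1552] yaw y-axis 88.2 open 0.725 F [ 0.3  0.2 -0.9] q [ 0.38  0.32  1.6   0.    1.22 -1.16]
[(449.1, 279.3, 70.3, 39.5, -2.1), (454.3, 371.6, 70.2, 39.4, -1.8), (536.8, 371.1, 39.3, 29.0, 87.3), (553.7, 276.7, 70.0, 39.5, -2.4)]
```

```bash
python3 -m pendant '[[[-30,22,-45,0,62],[-27,23,-45,0,62],[0,0,-43,0,62],[0,0,0,0,62],[0,0,0,0,62],[0,0,0,0,62]]]'; python3 -m pendant '[[[0,0,0,0,30],[0,0,0,0,30],[0,0,0,0,30],[0,0,0,0,30],[0,0,0,0,30],[0,0,8,0,30],[0,0,0,0,30]]]'; python3 -c "
from h import *
c=cam('top'); print(blobs(c,*OAK,.036))"; python3 -m pendant '[[[-3,0,0,0,30],[0,0,0,0,30],[0,0,0,0,30]]]';  python3 -c "
from h import *
c=cam('top'); print(blobs(c,*OAK,.036));c=cam('wrist','w8.png')"
```

```text
time_s: 33.85
eef_pos: [0.4508, 0.3757, 0.0219]
eef_rot: [0.002, 0.015, 1.0, 0.001]
wrist_force: [-0.3, 1.0, 0.5]
opening: 0.726
time_s: 34.72
eef_pos: [0.4497, 0.3753, 0.0287]
eef_rot: [0.001, 0.014, 1.0, 0.0]
wrist_force: [0.2, 0.2, -0.8]
opening: 0.45
[(433.5, 376.7, 41.6, 26.6, 86.0), (449.1, 279.3, 70.3, 39.6, -2.1), (482.6, 372.5, 34.6, 14.6, -88.1), (553.7, 276.7, 70.0, 39.5, -2.4), (557.3, 370.4, 70.0, 39.5, -2.4)]
time_s: 35.15
eef_pos: [0.446, 0.375, 0.0276]
eef_rot: [-0.0, 0.014, 1.0, -0.0]
wrist_force: [-0.3, -0.0, -0.8]
opening: 0.448
[(429.5, 376.0, 41.0, 26.6, 86.6), (449.1, 279.3, 70.3, 39.6, -2.1), (478.5, 371.0, 32.7, 14.6, -88.1), (553.7, 276.7, 70.0, 39.5, -2.4), (557.3, 370.4, 70.0, 39.5, -2.4)]
```

View pics/w8.png

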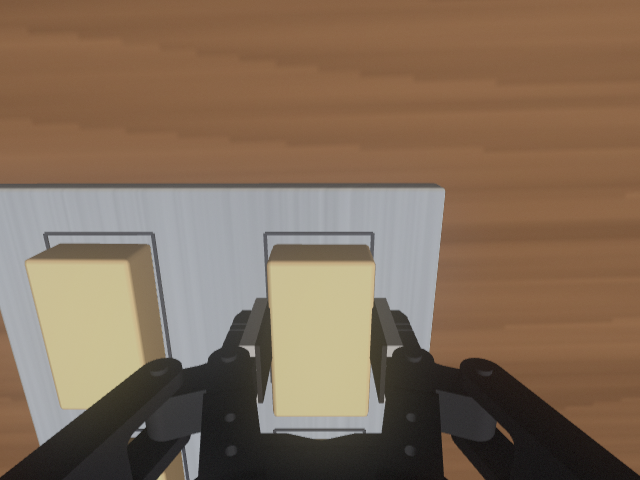

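```bash
python3 -m pendant '[[[1.5,-0.5,0,0,30],[0,0,0,0,30],[0,0,-5,0,30],[0,0,-4,0,30],[0,0,0,0,30],[0,0,0,0,30]]]';  python3 -c "
from h import *
st();c=cam('top'); print(blobs(c,*OAK,.036))";python3 -m pendant '[[[0,0,0,0,62],[0,0,0,0,62],[0,0,0,0,62],[0,0,10,0,62],[0,0,35,0,62],[25,-20,45,0,62],[35,-25,45,0,62],[0,0,0,0,62]]]';  python3 bc.py wrist; python3 -c "
from h import *
st()
c=cam('top'); print(blobs(c,*OAK,.036))"
```

```text
time_s: 36.0
eef_pos: [0.4479, 0.3747, 0.0215]
eef_rot: [0.0, 0.014, 1.0, -0.0]
wrist_force: [-9.1, -6.7, 24.4]
opening: 0.451
t 36.0 tcp [0.4479 0.3747 0.0215] yaw y-axis 88.4 open 0.451 F [-9.1 -6.7 24.4] q [ 0.49  0.47  1.71 -0.    0.96 -1.05]
[(430.8, 372.7, 39.4, 26.5, -89.0), (449.1, 279.3, 70.3, 39.6, -2.1), (478.6, 368.2, 34.2, 14.6, -88.1), (553.7, 276.7, 70.0, 39.5, -2.4), (557.3, 370.4, 70.0, 39.5, -2.4)]
time_s: 37.05
eef_pos: [0.5131, 0.3291, 0.1596]
eef_rot: [0.005, 0.016, 1.0, 0.002]
wrist_force: [-0.1, 0.4, -0.3]
opening: 0.725
wrist (558.5, 374.5, 68.9, 39.0, -2.5) {'+x': (35.75, 0.1), '-x': (39.5, 24.4), '+y': (25.25, 7.3), '-y': (25.0, 23.6)}
wrist (554.9, 280.9, 67.8, 39.4, -2.0) {'+x': (45.0, 0.2), '-x': (38.0, 29.0), '+y': (20.75, 19.0), '-y': (25.75, 27.9)}
wrist (453.4, 376.1, 68.4, 39.1, -1.7) {'+x': (39.25, 6.0), '-x': (39.25, 31.3), '+y': (25.0, 9.0), '-y': (23.75, 22.9)}
wrist (450.2, 283.4, 68.8, 39.4, -1.9) {'+x': (39.5, 7.5), '-x': (39.0, 24.7), '+y': (21.0, 23.3), '-y': (25.75, 29.4)}
t 37.1 tcp [0.5101 0.3293 0.1566] yaw y-axis 88.2 open 0.729 F [-0.3 -0.4 -0.9] q [ 0.38  0.32  1.59  0.    1.22 -1.16]
[(449.1, 279.3, 70.3, 39.6, -2.1), (452.0, 372.0, 70.3, 39.4, -1.8), (537.9, 371.1, 39.3, 31.1, 87.3), (553.7, 276.7, 70.0, 39.5, -2.4)]
```

All four blanks are centred within about 1 mm. Next, the isolator.

```bash
python3 -m pendant '[[[10,-50,0,-0.8,50],[14,-53,0,-0.8,50],[14,-53,0,-0.8,50],[14,-53,0,-0.8,50],[14,-53,0,-0.8,50],[14,-53,0,-0.8,50],[14,-53,0,-0.8,50],[14,-53,0,-0.6,50]]]'; python3 -m pendant '[[[14,-50,0,0,50],[0,0,0,0,50],[0,0,0,0,50]]]'
python3 - <<'E'
from h import *
c=cam('wrist','w9.png'); st()
for z in (.074,): [print(b) for b in blobs(c,(0,150,100),(5,255,255),z,200)]
E
```

```text
time_s: 38.15
eef_pos: [0.6145, -0.0915, 0.1518]
eef_rot: [-0.002, 0.068, 0.998, 0.001]
wrist_force: [1.0, -0.2, 0.3]
opening: 0.59
time_s: 38.52
eef_pos: [0.6285, -0.1398, 0.152]
eef_rot: [-0.002, 0.068, 0.998, 0.001]
wrist_force: [-0.3, 0.2, 0.1]
opening: 0.59
t 38.58 tcp [ 0.6286 -0.1394  0.1524] yaw y-axis 82.2 open 0.584 F [0.6 0.7 0. ] q [-0.4   0.41  1.49  0.    1.25 -1.84]
(632.9, -143.0, 66.0, 14.8, -7.5)
```

View pics/w9.png

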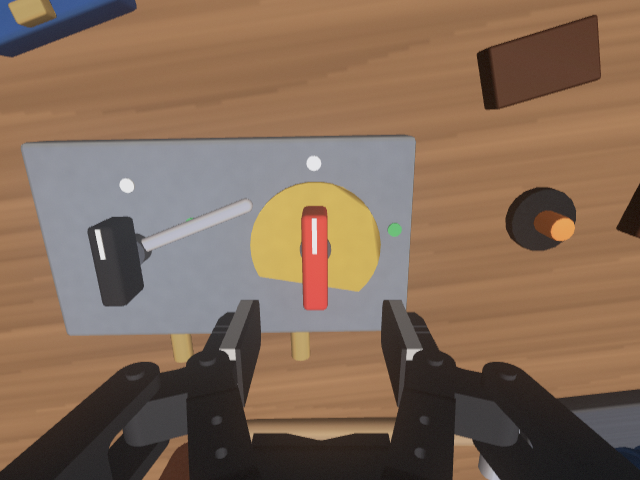

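The wrist view shows the red bar at (315,258), stripe end up, with the green goal mark to its right, which means clockwise. Gripping it.

```bash
python3 -m pendant '[[[4,-3.2,-50,0,50],[0,0,-46,0,50],[0,0,-10,0,50],[0,0,0,0,50],[0,0,0,0,0],[0,0,0,0,0],[0,0,0,0,0],[0,0,0,0,0]]]'; python3 -m pendant '[[[0,0,0,-5,0],[0,0,0,-8,0],[0,0,0,-8,0]]]'
```

```text
time_s: 39.58
eef_pos: [0.6352, -0.1446, 0.0504]
eef_rot: [0.002, 0.068, 0.998, -0.0]
wrist_force: [-1.5, 2.4, 6.1]
opening: 0.174
time_s: 39.95
eef_pos: [0.6353, -0.1444, 0.0504]
eef_rot: [0.002, 0.251, 0.968, 0.0]
wrist_force: [-0.2, 3.7, 6.0]
opening: 0.172
```

```bash
python3 -m pendant '[[[0,0,1,-9,0],[0,0,1,-9,0],[0,0,0,-9,0],[0,0,0,-9,0],[0,0,0,-9,0],[0,0,0,-9,0],[0,0,0,-5,0],[0,0,0,0,0]]]'; python3 -m pendant '[[[0,0,0,-4,0],[0,0,0,-2,0],[0,0,0,0,0]]]'; python3 -c "
from h import *
st();print(monitor.get_obs()['torque'])"
```

```text
time_s: 40.95
eef_pos: [0.6357, -0.144, 0.0505]
eef_rot: [0.002, 0.694, 0.72, 0.002]
wrist_force: [8.3, 2.7, -6.3]
opening: 0.174
time_s: 41.32
eef_pos: [0.6357, -0.1432, 0.0507]
eef_rot: [0.001, 0.729, 0.685, 0.002]
wrist_force: [7.8, 5.2, -5.2]
opening: 0.173
t 41.33 tcp [ 0.6357 -0.1432  0.0507] yaw y-axis -3.6 open 0.173 F [ 7.8  5.2 -5.2] q [-0.4   0.54  1.52  0.    1.07 -0.34]
[ 0.98763132 -1.05778744  2.02343401]
```

```bash
python3 -m pendant '[[[0,0,0,0,50],[0,0,0,0,50],[0,0,0,0,50],[0,0,50,0,50],[0,0,50,10,50],[0,-15,0,10,50],[0,-15,0,10,50],[0,-20,0,10,50]]]'; python3 -m pendant '[[[0,-25,0,10,50],[0,-25,0,10,50],[0,-25,0,10,50],[0,0,0,10,50],[0,0,0,3,50],[0,0,0,0,50]]]'
python3 - <<'E'
from h import *
c=cam('wrist','w10.png'); st()
[print(b) for b in blobs(c,(0,150,100),(5,255,255),.074,200)]
[print('k',b) for b in blobs(c,(0,0,0),(179,255,50),.074,200)]
c=cam('top'); print([b for b in blobs(c,(0,150,120),(5,255,255),.074,30)][:3])
E
```

```text
time_s: 42.32
eef_pos: [0.6336, -0.1951, 0.1503]
eef_rot: [0.0, 0.45, 0.893, -0.0]
wrist_force: [-0.1, -0.4, 0.5]
opening: 0.588
time_s: 43.08
eef_pos: [0.6335, -0.27, 0.1499]
eef_rot: [-0.0, 0.095, 0.995, -0.0]
wrist_force: [0.4, 0.2, 0.1]
opening: 0.583
t 43.12 tcp [ 0.6335 -0.2699  0.15  ] yaw y-axis 79.1 open 0.588 F [-0.7 -1.1 -0.7] q [-0.57  0.5   1.36 -0.    1.28 -1.95]
(631.5, -146.0, 66.7, 22.6, -87.1)
k (750.1, -291.7, 483.9, 125.4, 79.1)
k (700.0, -330.6, 66.4, 14.2, -7.6)
k (713.5, -233.1, 80.1, 14.7, 3.2)
[(298.6, -508.1, 98.5, 22.1, 80.4)]
```

Run:
```python
from h import *
c=cam('wrist')
for t in (35,60,80):
  [print(t,b) for b in blobs(c,(0,0,0),(179,255,t),.074,150) if 560<b[0]<680 and -330<b[1]<-200]
for d in spotter.tip_of('wrist','selector_grip'): print(d['confidence'],w(c,d['at']))
print('white',[b for b in blobs(c,(0,0,200),(179,40,255),.074,10) if 560<b[0]<680 and -330<b[1]<-200])
print(proj(c,[.6176,-.2726,.074]))
g=c['img'].mean(2)[150:330:8,220:420:8].astype(int)
for r in g: print(*['%3d'%x for x in r])
c=cam('top')
for t in (35,45,60): print(t,[b for b in blobs(c,(0,0,0),(179,255,t),.074,20) if 560<b[0]<680 and -330<b[1]<-200])
```

```text
60 (617.6, -271.7, 55.6, 15.7, -6.7)
80 (618.0, -271.8, 56.6, 16.2, -7.4)
0.81 [ 0.61773215 -0.27080427  0.06379904]
white [(605.1, -270.5, 18.2, 2.6, -6.9), (572.7, -265.0, 7.9, 7.7, 79.1)]
[308.50314192 229.8554506 ]
146 148 145 145 147 146 147 146 146 146 225 225 147 148 148 147 148 146 146 148 146 148 148 147 147
148 149 148 147 146 147 146 146 145 148 149 226 148 146 148 149 147 148 148 147 149 148 148 146 146
150 149 146 147 148 148 147 147 148 148 147 147 147 147 147 148 146 148 147 147 149 147 145 146 133
145 148 148 149 148 148 148 148 149 149 148 147 147 149 147 148 148 148 149 147 147 148 114 178 184
147 145 145 149 148 147 149 148 147 148 149 129 127 148 148 147 148 150 148 141 135 181 186 186 160
145 147 148 149 149 148 147 146 147 149  54  54  55 148 148 148 148 149 153 182 186 186 139 146 145
147 149 148 146 149 149 146 148 149 148  63 224  65 148 147 135 166 182 186 184 147 145 146 146 146
146 147 147 148 146 146 148 146 147 148  63 224  67 123 175 184 187 175 145 146 146 146 144 144 146
147 147 148 150 150 147 148 148 147 148  62 224  64  97 185 160 147 147 148 148 1
[... 736 characters left out ...]
47 147 145 147 146 146 147 148 148 146 146 145 144 143 146 143 142 144 144 143 143
117 135 146 148 147 148 146 145 143 145 145 144 146 147 145 143 144 144 145 145 143 144 143 145 144
114 122 145 146 148 146 144 145 145 146 147 145 144 143 143 143 145 143 142 142 144 143 145 144 143
108  91 144  93  73 145 146 145 146 142 146 146 143 144 146 146 144 144 142 145 143  48  93 138 133
123 123 104  94  47 144 143 140 138 133 128 120 118 118 131 148 121 115 111 108 109  47  92  93 108
 44  43  91  92  48  98 117 117 116 116 114 114 111 108 124 149 131 108 107 112 118  44  92  93  45
 63  67  91  43  47  62 112 109 108 108 109 109 108 111 116 148 140 120 119 123 125  40  43  92  92
35 []
45 []
60 []
```

```bash
python3 -m pendant '[[[-15.5,-1.7,-45,4,50],[0,0,-45,0,50],[0,0,-9,0,50],[0,0,0,0,50],[0,0,0,0,0],[0,0,0,0,0],[0,0,0,0,0],[0,0,0,0,0]]]'; python3 -m pendant '[[[0,0,0,-5,0],[0,0,0,-8,0],[0,0,0,-9,0],[0,0,0,-9,0],[0,0,0,-9,0],[0,0,0,-9,0],[0,0,0,-9,0],[0,0,0,-9,0]]]'; python3 -m pendant '[[[0,0,0,-6,0],[0,0,0,0,0]]]'; python3 -c "
from h import *
st();print(monitor.get_obs()['torque'])"
```

```text
time_s: 44.32
eef_pos: [0.6195, -0.2734, 0.0535]
eef_rot: [0.002, 0.06, 0.998, -0.002]
wrist_force: [-2.1, -4.7, 7.0]
opening: 0.174
time_s: 45.32
eef_pos: [0.6202, -0.2727, 0.0535]
eef_rot: [0.003, 0.603, 0.798, 0.0]
wrist_force: [1.6, -3.2, 6.5]
opening: 0.174
time_s: 45.58
eef_pos: [0.62, -0.272, 0.0536]
eef_rot: [0.002, 0.641, 0.767, 0.0]
wrist_force: [-0.6, -0.0, 6.9]
opening: 0.177
t 45.58 tcp [ 0.62   -0.272   0.0536] yaw y-axis 10.2 open 0.177 F [-0.6 -0.   6.9] q [-0.59  0.59  1.45 -0.    1.1  -0.77]
[0.0783044  0.09507144 0.92621489]
```

```bash
python3 -m pendant '[[[0,0,0,-2,0],[0,0,0,0,50],[0,0,0,0,50],[0,0,0,0,50],[0,0,48,0,50],[0,0,50,0,50],[0,0,0,10,50],[-20,0,0,10,50]]]'; python3 -m pendant '[[[-29,-3,0,10.5,50],[-29,-3,0,10.5,50],[-29,-3,0,10.5,50],[-29,-3,0,10.5,50],[-29,-3,0,10.5,50],[-29,-6,0,10.5,50],[0,0,0,9,50],[0,0,0,0,50]]]'
python3 - <<'E'
from h import *
c=cam('wrist'); st()
for d in spotter.tip_of('wrist','regulator_grip'): print(d['confidence'],w(c,d['at']))
for lo in (150,180,200): [print(lo,b) for b in blobs(c,(100,100,lo),(125,255,255),.074,300)]
print('white',[b for b in blobs(c,(0,0,200),(179,40,255),.074,10)])
c=cam('top')
for lo in (150,180,200): [print('top',lo,b) for b in blobs(c,(100,100,lo),(125,255,255),.074,30) if b[1]>-480 and b[0]<700]
for d in spotter.tip_of('top','regulator_grip'): print(d['confidence'],w(c,d['at']))
print([b for b in blobs(c,*OAK,.036)])
for z,(lo,hi) in ((.074,((0,150,120),(5,255,255))),(.074,((0,0,0),(179,255,50)))): print([b for b in blobs(c,lo,hi,z,30) if 560<b[0]<700 and -330<b[1]<-100])
E
```

```text
time_s: 46.58
eef_pos: [0.599, -0.2715, 0.1498]
eef_rot: [0.001, 0.511, 0.86, 0.0]
wrist_force: [-0.8, -0.8, -0.8]
opening: 0.59
time_s: 47.58
eef_pos: [0.4239, -0.2924, 0.1489]
eef_rot: [0.0, -0.087, 0.996, 0.0]
wrist_force: [0.1, 0.5, 0.2]
opening: 0.587
t 47.62 tcp [ 0.4242 -0.2923  0.1488] yaw y-axis 100.0 open 0.589 F [ 0.7 -0.2  1. ] q [-0.83  0.14  1.83  0.    1.17 -2.58]
0.97 [ 0.42260476 -0.29913844  0.06013557]
0.66 [ 0.43760256 -0.43856316  0.04676379]
150 (410.9, -297.4, 79.7, 78.8, -79.9)
150 (417.2, -414.3, 57.9, 57.2, -65.7)
180 (420.9, -290.5, 51.4, 25.8, 9.2)
180 (415.1, -311.2, 33.2, 10.8, 7.0)
180 (427.2, -429.5, 32.8, 9.8, 24.1)
180 (416.4, -410.5, 26.1, 11.5, 24.1)
200 (423.9, -296.0, 45.9, 12.7, 9.2)
200 (411.1, -285.0, 33.8, 10.7, 8.9)
200 (414.8, -311.5, 32.6, 10.2, 6.8)
200 (427.2, -429.5, 31.3, 9.0, 24.1)
200 (416.2, -410.7, 25.5, 11.1, 23.5)
white [(538.6, -272.8, 7.8, 7.7, 10.1), (483.3, -218.6, 7.3, 7.0, -79.9), (504.6, -338.3, 7.0, 6.6, 10.1), (426.4, -280.4, 6.1, 5.9, -79.4), (436.5, -410.6, 3.6, 3.3, -89.0), (425.0, -404.7, 4.2, 3.7, -79.9), (409.4, -299.0, 17.4, 2.7, 7.2), (418.1, -434.8, 11.9, 2.0, 24.2), (378.3, -303.8, 7.9, 7.4, 10.0), (395.9, -425.5, 5.7, 5.5, -40.1), (330.2, -372.8, 6.1, 4.1, 82.6), (323.7, -412.3, 72.4, 2.7, 80.6)]
top 150 (443.6, -435.2, 27.8, 25.8, -58.0)
top 180 (438.4, -431.8, 20.0, 12.7, 24.4)
top 200 (438.7, -431.6, 19.2, 10.9, 24.4)
0.57 [ 0.43207674 -0.44454609  0.04680971]
[(451.9, 371.7, 69.9, 39.4, -1.8), (517.4, 268.6, 148.9, 52.7, 11.4), (557.0, 370.1, 69.8, 39.5, -2.4)]
[(631.7, -144.8, 61.6, 14.8, -84.1)]
[(613.5, -271.7, 55.7, 19.5, -66.4)]
```

Run:
```python
from h import *
c=cam('top')
hsv=cv2.cvtColor(c['img'],cv2.COLOR_RGB2HSV); m=cv2.inRange(hsv,np.array(OAK[0]),np.array(OAK[1]))
for k in cv2.findContours(m,cv2.RETR_EXTERNAL,cv2.CHAIN_APPROX_NONE)[0]:
    if cv2.contourArea(k)<60: continue
    a=cv2.approxPolyDP(k,2,True)[:,0]; print(cv2.contourArea(k),[(u,v,*(px(c,u,v,.036)[:2]*1000).round(0)) for u,v in a.tolist()])
sub=m[175:250:2,90:185:2]>0
for r in sub: print(''.join('#' if x else '.' for x in r))
```

```text
617.5 [(101, 213, np.float64(487.0), np.float64(388.0)), (96, 246, np.float64(419.0), np.float64(390.0)), (114, 247, np.float64(418.0), np.float64(354.0)), (119, 215, np.float64(484.0), np.float64(351.0))]
1222.5 [(153, 167, np.float64(589.0), np.float64(292.0)), (148, 194, np.float64(530.0), np.float64(297.0)), (149, 199, np.float64(520.0), np.float64(294.0)), (156, 200, np.float64(518.0), np.float64(280.0)), (152, 234, np.float64(447.0), np.float64(281.0)), (171, 235, np.float64(447.0), np.float64(243.0)), (175, 203, np.float64(513.0), np.float64(241.0)), (166, 200, np.float64(519.0), np.float64(260.0)), (170, 169, np.float64(585.0), np.float64(257.0))]
585.0 [(107, 164, np.float64(592.0), np.float64(387.0)), (102, 195, np.float64(525.0), np.float64(390.0)), (120, 197, np.float64(522.0), np.float64(353.0)), (125, 166, np.float64(589.0), np.float64(350.0))]
........##########.............#########........
........#########..............#########........
.......##########..............#########........
.......##########.............##########........
.......##########.............###
[... 932 characters left out ...]
########......
.....##########.................##########......
....##########..................##########......
....##########..................##########......
....##########..................##########......
....##########.................###########......
....##########.................##########.......
....##########.....................######.......
....##########...................#..............
...##########...................................
...##########...................................
...##########...................................
...##########...................................
.....########...................................
................................................
```

The top-camera check shows the near-right blank has been knocked from (449,279) to about (481,262). I'll reset it first, before the regulator.

```bash
python3 -m pendant '[[[5,55,0,-1.2,62],[5,56,0,-1.2,62],[5,56,0,-1.2,62],[5,56,0,-1.2,62],[5,56,0,-1.2,62],[5,56,0,-1.2,62],[5,56,0,-1.2,62],[5,56,0,-1.2,62]]]'; python3 -m pendant '[[[7,56,0,-1.2,62],[7,53,0,-1,62],[0,0,0,0,62],[0,0,0,0,62]]]'
python3 - <<'E'
from h import *
c=cam('wrist'); st()
[print(b) for b in blobs(c,*OAK,.036,500)]
hsv=cv2.cvtColor(c['img'],cv2.COLOR_RGB2HSV); m=cv2.inRange(hsv,np.array(OAK[0]),np.array(OAK[1]))
for k in cv2.findContours(m,cv2.RETR_EXTERNAL,cv2.CHAIN_APPROX_NONE)[0]:
    if cv2.contourArea(k)>500: print([tuple((px(c,u,v,.036)[:2]*1000).round(0).tolist()) for u,v in cv2.approxPolyDP(k,5,True)[:,0].tolist()])
E
```

```text
time_s: 48.82
eef_pos: [0.4643, 0.1568, 0.149]
eef_rot: [0.0, -0.004, 1.0, -0.0]
wrist_force: [1.1, -0.9, -0.6]
opening: 0.72
time_s: 49.32
eef_pos: [0.4778, 0.2638, 0.1484]
eef_rot: [-0.0, 0.014, 1.0, -0.0]
wrist_force: [0.0, -0.5, -0.2]
opening: 0.729
t 49.38 tcp [0.4779 0.2631 0.1485] yaw y-axis 88.3 open 0.73 F [-0.3 -0.5 -0.2] q [ 0.29  0.21  1.75 -0.    1.18 -1.26]
(558.7, 374.4, 69.6, 38.7, -2.2)
(554.9, 280.8, 68.8, 39.2, -2.2)
(482.2, 264.9, 69.5, 39.2, -1.9)
(453.2, 376.0, 68.7, 38.9, -1.6)
[(524.0, 358.0), (551.0, 356.0), (577.0, 371.0), (593.0, 392.0), (525.0, 395.0)]
[(520.0, 264.0), (587.0, 260.0), (590.0, 298.0), (521.0, 301.0)]
[(448.0, 247.0), (515.0, 245.0), (517.0, 283.0), (449.0, 285.0)]
[(418.0, 359.0), (486.0, 356.0), (488.0, 393.0), (421.0, 396.0)]
```

```bash
python3 -m pendant '[[[0,0,-50,0,62],[0,0,-50,0,62],[0,0,-30,0,62],[0,0,0,0,62],[0,0,0,0,62],[0,0,0,0,62]]]'; python3 -m pendant '[[[0,0,0,0,30],[0,0,0,0,30],[0,0,0,0,30],[0,0,0,0,30],[0,0,15,0,30],[0,0,0,0,30],[-16,8.5,0,0,30],[-16.3,8.7,0,0,30]]]';  python3 -m pendant '[[[0,0,0,0,30],[0,0,0,0,30],[0,0,0,0,30],[0,0,-8,0,30],[0,0,-7,0,30],[0,0,0,0,30],[0,0,0,0,30]]]'; python3 -m pendant '[[[0,0,0,0,62],[0,0,0,0,62],[0,0,0,0,62],[0,0,15,0,62],[0,0,35,0,62],[25,20,45,0,62],[25,20,45,0,62],[0,0,0,0,62]]]'; python3 bc.py wrist top
```

```text
time_s: 50.12
eef_pos: [0.4798, 0.2638, 0.0208]
eef_rot: [0.002, 0.015, 1.0, 0.001]
wrist_force: [-0.3, 1.0, -1.0]
opening: 0.729
time_s: 51.12
eef_pos: [0.444, 0.2812, 0.0333]
eef_rot: [-0.001, 0.014, 1.0, -0.0]
wrist_force: [0.2, 0.4, -0.2]
opening: 0.45
time_s: 52.0
eef_pos: [0.4462, 0.2808, 0.0202]
eef_rot: [-0.0, 0.014, 1.0, -0.0]
wrist_force: [-7.9, -3.8, 19.9]
opening: 0.453
time_s: 53.0
eef_pos: [0.5004, 0.3231, 0.165]
eef_rot: [0.005, 0.014, 1.0, 0.002]
wrist_force: [-0.9, -0.6, -1.3]
opening: 0.726
wrist (558.6, 374.5, 68.5, 39.0, -2.2) {'+x': (37.0, 0.1), '-x': (39.5, 25.3), '+y': (25.75, 5.1), '-y': (24.75, 22.6)}
wrist (554.7, 281.0, 68.8, 39.3, -1.9) {'+x': (39.25, 0.1), '-x': (37.5, 14.7), '+y': (20.75, 18.9), '-y': (25.25, 15.7)}
wrist (453.0, 376.1, 68.3, 39.0, -1.6) {'+x': (41.0, 8.3), '-x': (39.0, 31.4), '+y': (25.5, 8.1), '-y': (23.75, 22.4)}
wrist (449.4, 282.3, 68.7, 39.4, -1.8) {'+x': (40.25, 3.7), '-x': (38.0, 31.7), '+y': (22.0, 23.2), '-y': (24.75, 13.2)}
top (448.4, 278.4, 70.3, 39.4, -1.9) {'+x': (42.0, 0.4), '-x': (31.75, 4.6), '+y': (26.75, 0.1), '-y': (16.0, 3.3)}
top (452.1, 372.0, 70.2, 39.4, -1.8) {'+x': (36.25, 0.6), '-x': (32.0, 4.5), '+y': (26.25, 0.0), '-y': (23.0, 1.8)}
top (531.9, 371.3, 39.3, 19.1, 87.0) {'+x': (42.0, 1.8), '-x': (37.75, 0.4), '+y': (20.75, 0.5), '-y': (23.5, 0.7)}
top (553.6, 276.8, 69.9, 39.4, -2.2) {'+x': (38.0, 0.4), '-x': (31.0, 3.6), '+y': (26.25, 0.1), '-y': (16.0, 3.0)}
```

The blank is back in place. The isolator and selector may have been turned while the bed was disturbed, so I'll turn both back and redo them in order with the bed full.

```bash
python3 -m pendant '[[[11,-54,-1,-7,50],[11,-54,-1,-7,50],[11,-54,-1,-7,50],[11,-54,-1,-7,50],[11,-54,-1,-7,50],[11,-54,-1,-7,50],[11,-54,-1,-7,50],[11,-54,-1,-7,50]]]'; python3 -m pendant '[[[11,-54,0,-7,50],[11,-54,0,-6,50],[11,-54,0,-5,50],[0,0,0,0,50],[0,0,0,0,50]]]'
python3 - <<'E'
from h import *
c=cam('wrist'); st()
for t in (60,80): [print(t,b) for b in blobs(c,(0,0,0),(179,255,t),.074,150) if 560<b[0]<680 and -330<b[1]<-200]
print('white',[b for b in blobs(c,(0,0,200),(179,40,255),.074,30) if 540<b[0]<680 and -330<b[1]<-100])
[print('red',b) for b in blobs(c,(0,150,100),(5,255,255),.074,200)]
E
```

```text
time_s: 54.1
eef_pos: [0.5821, -0.1124, 0.1491]
eef_rot: [-0.002, 0.484, 0.875, -0.0]
wrist_force: [-0.0, 0.6, -0.4]
opening: 0.586
time_s: 54.72
eef_pos: [0.6153, -0.2722, 0.149]
eef_rot: [-0.002, 0.613, 0.79, 0.0]
wrist_force: [0.6, -0.2, -0.7]
opening: 0.586
t 54.77 tcp [ 0.6157 -0.2716  0.1494] yaw y-axis 14.4 open 0.587 F [ 0.8 -0.4 -0.3] q [-0.59  0.47  1.41  0.    1.27 -0.84]
80 (619.1, -269.1, 57.5, 16.8, -74.7)
white [(616.4, -257.0, 18.1, 2.4, -75.2), (579.1, -255.1, 7.9, 7.7, -77.7), (581.4, -145.8, 8.1, 7.6, 14.4), (635.6, -130.5, 9.0, 2.8, -86.9)]
red (634.3, -150.8, 51.7, 18.9, -87.0)
```

Both were at their stops (selector -75°, isolator -87°). Turning the selector back.

```bash
python3 -m pendant '[[[4,-0.5,-45,0,50],[0,0,-42,0,50],[0,0,-9,0,50],[0,0,0,0,50],[0,0,0,0,0],[0,0,0,0,0],[0,0,0,0,0],[0,0,0,0,0]]]'; python3 -m pendant '[[[0,0,0,5,0],[0,0,0,8,0],[0,0,0,9,0],[0,0,0,9,0],[0,0,0,9,0],[0,0,0,9,0],[0,0,0,9,0],[0,0,0,9,0]]]'; python3 -m pendant '[[[0,0,0,3,0],[0,0,0,0,0],[0,0,0,0,50],[0,0,0,0,50],[0,0,0,0,50],[0,0,50,-10,50],[4,25,48,-10,50],[4,35,0,-10,50]]]';python3 -m pendant '[[[4,35,0,-10,50],[3,33,0,-10,50],[0,0,0,-10,50],[0,0,0,-10,50],[0,0,0,-10,50],[0,0,0,-2,50],[0,0,0,0,50],[0,0,0,0,50]]]'
python3 - <<'E'
from h import *
c=cam('wrist'); st()
[print('red',b) for b in blobs(c,(0,150,100),(5,255,255),.074,200)]
for t in (60,80): [print(t,b) for b in blobs(c,(0,0,0),(179,255,t),.074,150) if 560<b[0]<680 and -330<b[1]<-200]
print('white',[b for b in blobs(c,(0,0,200),(179,40,255),.074,30) if 540<b[0]<680 and -330<b[1]<-100])
E
```

```text
time_s: 55.78
eef_pos: [0.6208, -0.2746, 0.0574]
eef_rot: [0.001, 0.613, 0.79, -0.001]
wrist_force: [-6.1, -0.5, 9.0]
opening: 0.171
time_s: 56.78
eef_pos: [0.6214, -0.2738, 0.0574]
eef_rot: [0.001, 0.073, 0.997, -0.0]
wrist_force: [-4.1, 2.7, 7.4]
opening: 0.17
time_s: 57.78
eef_pos: [0.6319, -0.2155, 0.1586]
eef_rot: [0.005, 0.31, 0.951, -0.001]
wrist_force: [0.3, -0.1, 0.0]
opening: 0.584
time_s: 58.78
eef_pos: [0.6359, -0.1457, 0.1528]
eef_rot: [-0.0, 0.692, 0.722, -0.0]
wrist_force: [-0.1, 0.3, -0.4]
opening: 0.589
t 58.83 tcp [ 0.6359 -0.1456  0.1528] yaw y-axis 2.4 open 0.586 F [-0.3  0.7 -0.1] q [-0.41  0.42  1.47  0.    1.25 -0.45]
red (635.9, -140.3, 66.7, 15.3, -86.9)
60 (622.0, -260.3, 52.8, 36.6, -6.4)
60 (640.6, -261.7, 489.8, 134.3, 2.5)
60 (588.9, -220.1, 82.4, 15.2, 77.0)
80 (622.6, -255.1, 53.2, 47.2, -6.9)
80 (640.3, -252.9, 489.8, 151.8, 2.5)
white [(604.4, -271.7, 18.3, 2.5, -6.9), (578.0, -220.1, 6.3, 6.1, -87.5), (587.2, -125.1, 8.1, 7.8, 89.1), (634.9, -124.4, 21.7, 2.4, -87.4)]
```

```bash
python3 -m pendant '[[[-1,1.3,-45,0.7,50],[0,0,-45,0,50],[0,0,-9,0,50],[0,0,0,0,50],[0,0,0,0,0],[0,0,0,0,0],[0,0,0,0,0],[0,0,0,0,0]]]'; python3 -m pendant '[[[0,0,0,5,0],[0,0,0,9,0],[0,0,0,9,0],[0,0,0,9,0],[0,0,0,9,0],[0,0,0,9,0],[0,0,0,9,0],[0,0,0,9,0]]]'; python3 -m pendant '[[[0,0,0,8,0],[0,0,0,0,0],[0,0,0,0,0]]]'; python3 -m pendant '[[[0,0,0,-6,0],[0,0,0,-9,0],[0,0,0,-9,0],[0,0,0,-9,0],[0,0,0,-9,0],[0,0,0,-9,0],[0,0,0,-9,0],[0,0,0,-9,0]]]'; python3 -m pendant '[[[0,0,0,-9,0],[0,0,0,-4,0],[0,0,0,0,0]]]'; python3 -c "
from h import *
st();print(monitor.get_obs()['torque'])"
```

```text
time_s: 59.82
eef_pos: [0.636, -0.1449, 0.0562]
eef_rot: [0.001, 0.688, 0.726, 0.0]
wrist_force: [-2.7, 0.6, 5.6]
opening: 0.171
time_s: 60.82
eef_pos: [0.6362, -0.1447, 0.0562]
eef_rot: [0.002, 0.162, 0.987, -0.0]
wrist_force: [-1.1, 1.5, 4.8]
opening: 0.168
time_s: 61.2
eef_pos: [0.6362, -0.1446, 0.0562]
eef_rot: [0.002, 0.095, 0.995, -0.0]
wrist_force: [-1.0, 0.6, 4.3]
opening: 0.174
time_s: 62.2
eef_pos: [0.636, -0.1449, 0.0562]
eef_rot: [0.001, 0.644, 0.765, 0.0]
wrist_force: [-2.1, 0.4, 5.1]
opening: 0.173
time_s: 62.58
eef_pos: [0.636, -0.1456, 0.0563]
eef_rot: [0.002, 0.724, 0.69, -0.0]
wrist_force: [-2.5, -3.1, 4.8]
opening: 0.171
t 62.58 tcp [ 0.636  -0.1456  0.0563] yaw y-axis -2.8 open 0.171 F [-2.5 -3.1  4.8] q [-0.41  0.54  1.52 -0.    1.08 -0.36]
[-0.4643878   0.30885178  1.57003668]
```

```bash
python3 -m pendant '[[[0,0,0,-1,0],[0,0,0,0,50],[0,0,0,0,50],[0,0,0,0,50],[0,0,50,0,50],[0,0,47,10,50],[-2,-15,0,10,50],[-3,-25,0,10,50]]]'; python3 -m pendant '[[[-3,-30,0,10,50],[-4,-30,0,10,50],[-4,-30,0,10,50],[0,0,0,10,50],[0,0,0,10,50],[0,0,0,6.5,50],[0,0,0,0,50],[0,0,0,0,50]]]'
python3 - <<'E'
from h import *
c=cam('wrist'); st()
[print('red',b) for b in blobs(c,(0,150,100),(5,255,255),.074,200)]
for t in (60,80): [print(t,b) for b in blobs(c,(0,0,0),(179,255,t),.074,150) if 560<b[0]<680 and -330<b[1]<-200]
print('white',[b for b in blobs(c,(0,0,200),(179,40,255),.074,30) if 540<b[0]<680 and -330<b[1]<-100])
E
python3 bc.py top
```

```text
time_s: 63.58
eef_pos: [0.6304, -0.1841, 0.1519]
eef_rot: [0.001, 0.526, 0.85, 0.0]
wrist_force: [0.2, 0.3, 0.3]
opening: 0.584
time_s: 64.58
eef_pos: [0.6189, -0.2742, 0.1507]
eef_rot: [-0.0, 0.066, 0.998, 0.0]
wrist_force: [0.1, 0.2, -0.2]
opening: 0.585
t 64.62 tcp [ 0.6189 -0.2742  0.1507] yaw y-axis 82.5 open 0.579 F [-0.9  0.5 -0.2] q [-0.59  0.47  1.4   0.    1.27 -2.03]
red (630.6, -145.4, 65.4, 24.1, -87.4)
60 (591.4, -269.0, 14.3, 5.9, 85.1)
80 (617.1, -272.5, 57.6, 16.3, -6.9)
white [(635.5, -123.1, 22.2, 3.2, -87.2), (604.9, -270.4, 18.2, 1.8, -7.5), (570.1, -266.4, 8.0, 7.5, -7.5), (572.2, -156.7, 8.0, 7.7, 82.5)]
```

```bash
python3 -c "
from h import *
c=cam('top'); print(blobs(c,*OAK,.036,20)); print(c['img'][180:240:20,90:180:15].tolist())"
python3 -m pendant '[[[1.5,0.3,-45,0.3,50],[0,0,-44,0,50],[0,0,-9,0,50],[0,0,0,0,50],[0,0,0,0,0],[0,0,0,0,0],[0,0,0,0,0],[0,0,0,0,0]]]'
```

```text
[]
[[[120, 144, 159], [117, 139, 154], [113, 134, 148], [102, 122, 135], [93, 111, 122], [83, 100, 110]], [[128, 153, 168], [123, 147, 163], [121, 144, 158], [113, 135, 149], [109, 130, 144], [102, 123, 136]], [[135, 161, 177], [132, 157, 172], [127, 151, 166], [122, 147, 161], [119, 142, 157], [115, 137, 151]]]
time_s: 65.72
eef_pos: [0.6218, -0.274, 0.0554]
eef_rot: [0.002, 0.062, 0.998, -0.0]
wrist_force: [0.0, 3.4, 5.7]
opening: 0.173
```

The arm hides the bed from the top camera here. Turning the selector, then moving on to the regulator.

```bash
python3 -m pendant '[[[0,0,0,-5,0],[0,0,0,-8,0],[0,0,0,-9,0],[0,0,0,-9,0],[0,0,0,-9,0],[0,0,0,-9,0],[0,0,0,-9,0],[0,0,0,-9,0]]]'; python3 -m pendant '[[[0,0,0,-6,0],[0,0,0,-2,0],[0,0,0,0,0]]]'; python3 -c "
from h import *
st();print(monitor.get_obs()['torque'])"; python3 -m pendant '[[[0,0,0,0,50],[0,0,0,0,50],[0,0,0,0,50],[0,0,48,0,50],[0,0,48,0,50],[0,0,0,10,50],[-20,0,0,10,50]]]'; python3 -m pendant '[[[-29,-3,0,10.5,50],[-29,-3,0,10.5,50],[-29,-3,0,10.5,50],[-29,-3,0,10.5,50],[-29,-3,0,10.5,50],[-29,-6,0,10.5,50],[0,0,0,8,50],[0,0,0,0,50]]]'; python3 bc.py top; python3 -c "
from h import *
c=cam('wrist');st()
for lo in (180,200): [print(lo,b) for b in blobs(c,(100,100,lo),(125,255,255),.074,300)]
print('white',[b for b in blobs(c,(0,0,200),(179,40,255),.074,50) if b[2]>10])
for d in spotter.tip_of('wrist','regulator_grip'): print(d['confidence'],w(c,d['at']))"
```

```text
time_s: 66.72
eef_pos: [0.6208, -0.2751, 0.0553]
eef_rot: [0.001, 0.605, 0.796, -0.001]
wrist_force: [-4.7, -0.4, 6.5]
opening: 0.172
time_s: 67.1
eef_pos: [0.621, -0.2759, 0.0556]
eef_rot: [0.002, 0.656, 0.755, -0.001]
wrist_force: [-3.2, -2.8, 6.3]
opening: 0.168
t 67.1 tcp [ 0.621  -0.2759  0.0556] yaw y-axis 8.0 open 0.168 F [-3.2 -2.8  6.3] q [-0.59  0.59  1.44 -0.    1.11 -0.73]
[-0.45871417  0.59466031  1.51960782]
time_s: 67.97
eef_pos: [0.6014, -0.2741, 0.1499]
eef_rot: [0.001, 0.513, 0.858, 0.0]
wrist_force: [-0.8, -0.7, -0.3]
opening: 0.585
time_s: 68.97
eef_pos: [0.4263, -0.2951, 0.149]
eef_rot: [0.0, -0.076, 0.997, -0.0]
wrist_force: [-0.2, -0.2, 0.2]
opening: 0.583
top (447.8, 278.1, 70.4, 39.5, -1.6) {'+x': (37.0, 0.4), '-x': (31.25, 4.8), '+y': (26.5, 0.2), '-y': (16.0, 2.8)}
top (451.7, 371.7, 70.3, 39.4, -1.8) {'+x': (36.5, 0.8), '-x': (31.5, 4.9), '+y': (26.5, 0.1), '-y': (22.75, 1.9)}
top (553.4, 276.5, 69.7, 39.5, -2.3) {'+x': (38.25, 0.5), '-x': (31.0, 3.4), '+y': (26.5, 0.2), '-y': (16.0, 2.7)}
top (557.0, 370.1, 69.8, 39.5, -2.4) {'+x': (38.0, 0.4), '-x': (31.0, 3.8), '+y': (28.75, 0.2), '-y': (23.25, 2.0)}
t 69.08 tcp [ 0.4266 -0.295   0.1489] yaw y-axis 98.7 open 0.584 F [ 0.3 -0.4  0.7] q [-0.83  0.15  1.82  0.    1.17 -2.56]
180 (423.9, -296.4, 47.4, 13.7, 8.9)
180 (411.4, -285.0, 33.7, 11.1, 10.2)
180 (415.2, -311.5, 33.0, 10.8, 7.9)
180 (427.3, -429.6, 32.7, 9.8, 24.1)
180 (416.5, -410.8, 26.4, 11.4, 24.1)
200 (423.8, -296.0, 46.1, 12.6, 8.1)
200 (415.4, -311.3, 32.4, 9.9, 6.8)
200 (411.5, -284.9, 33.6, 10.8, 9.2)
200 (427.4, -429.6, 31.3, 9.0, 24.2)
200 (416.7, -410.8, 25.7, 11.1, 23.4)
white [(409.7, -299.0, 17.3, 2.4, 8.6), (324.2, -412.3, 72.0, 2.7, 80.7)]
0.9 [ 0.43963991 -0.44184847  0.04949367]
0.89 [ 0.42284125 -0.29692001  0.06429355]
```

The bed is still full. Now the regulator.

```bash
python3 -m pendant '[[[-1.5,-2.8,-45,0,50],[0,0,-41,0,50],[0,0,-9,0,50],[0,0,0,0,50],[0,0,0,0,0],[0,0,0,0,0],[0,0,0,0,0],[0,0,0,0,0]]]'; python3 -m pendant '[[[0,0,0,-5,0],[0,0,0,-8,0],[0,0,0,-9,0],[0,0,0,-9,0],[0,0,0,-9,0],[0,0,0,-9,0],[0,0,0,-9,0],[0,0,0,-9,0]]]'; python3 -m pendant '[[[0,0,0,-6,0],[0,0,0,-2,0],[0,0,0,0,0]]]'; python3 -c "
from h import *
st();print(monitor.get_obs()['torque'])"
```

```text
time_s: 70.12
eef_pos: [0.4257, -0.2981, 0.0556]
eef_rot: [0.001, -0.077, 0.997, -0.001]
wrist_force: [-1.3, 3.8, 7.9]
opening: 0.169
time_s: 71.12
eef_pos: [0.4249, -0.2997, 0.0557]
eef_rot: [0.001, 0.488, 0.873, -0.002]
wrist_force: [-5.0, -3.3, 4.9]
opening: 0.175
time_s: 71.5
eef_pos: [0.4247, -0.2998, 0.0557]
eef_rot: [0.001, 0.545, 0.839, -0.002]
wrist_force: [-5.5, -3.0, 4.7]
opening: 0.171
t 71.5 tcp [ 0.4247 -0.2998  0.0557] yaw y-axis 24.0 open 0.171 F [-5.5 -3.   4.7] q [-0.84  0.29  1.87 -0.    0.98 -1.26]
[-0.51251122  1.11632488  1.07350248]
```

```bash
python3 -m pendant '[[[0,0,0,0,50],[0,0,0,0,50],[0,0,0,0,50],[0,0,40,0,50],[0,0,55,0,50],[0,0,20,0,50],[0,0,0,0,50]]]'; python3 bc.py top; python3 -c "
from h import *
c=cam('wrist');st()
for lo in (180,200): [print(lo,b) for b in blobs(c,(100,100,lo),(125,255,255),.074,300)]
print('white',[b for b in blobs(c,(0,0,200),(179,40,255),.074,50) if b[2]>10])
[print('red',b) for b in blobs(c,(0,150,100),(5,255,255),.074,200)]
c=cam('top'); print([b for b in blobs(c,(0,0,0),(179,255,50),.074,30) if 560<b[0]<700 and -330<b[1]<-100],[b for b in blobs(c,(0,150,120),(5,255,255),.074,30) if 560<b[0]<700])"
```

```text
time_s: 72.38
eef_pos: [0.4259, -0.2987, 0.1706]
eef_rot: [0.002, 0.546, 0.838, -0.0]
wrist_force: [-0.6, -0.7, -0.6]
opening: 0.584
top (447.8, 278.1, 70.2, 39.4, -1.9) {'+x': (37.0, 0.3), '-x': (31.25, 4.8), '+y': (26.5, 0.2), '-y': (16.0, 2.8)}
top (451.9, 371.7, 69.9, 39.4, -1.8) {'+x': (36.25, 0.7), '-x': (31.75, 5.0), '+y': (26.5, 0.1), '-y': (22.75, 1.9)}
top (553.4, 276.5, 69.8, 39.4, -2.4) {'+x': (38.25, 0.5), '-x': (31.0, 3.3), '+y': (26.5, 0.3), '-y': (16.0, 2.7)}
top (557.0, 370.1, 69.8, 39.5, -2.4) {'+x': (38.0, 0.4), '-x': (31.0, 3.8), '+y': (28.75, 0.2), '-y': (23.25, 2.0)}
t 72.47 tcp [ 0.4245 -0.2972  0.1678] yaw y-axis 23.9 open 0.589 F [ 0.4 -0.2 -0.1] q [-0.84  0.12  1.81  0.    1.21 -1.26]
180 (424.0, -296.1, 48.0, 14.1, -64.5)
180 (407.7, -292.8, 33.8, 10.4, -66.8)
180 (432.0, -281.6, 34.4, 11.4, -64.3)
200 (424.1, -296.1, 46.5, 12.0, -64.4)
200 (407.8, -293.3, 33.1, 10.2, -65.2)
200 (432.1, -281.4, 33.1, 11.1, -63.2)
white [(617.9, -256.8, 18.6, 2.7, -75.8), (628.4, -240.9, 18.8, 6.0, 35.3), (332.6, -398.4, 72.3, 2.6, 80.7), (417.9, -283.7, 17.4, 2.6, -66.1)]
red (315.7, -456.5, 66.5, 17.6, 62.8)
[(613.5, -271.7, 55.7, 19.5, -66.4)] [(631.7, -144.8, 61.6, 14.8, -84.1)]
```

```bash
python3 -c "
from h import *
print(order.hand_in())"
```

```text
the job is handed in; nothing more can be done
None
```

The job is finished and handed in at about 72 s of robot time. All four oak blanks were present, so every port got one and no discs were needed. The walnut blanks and the discs were not handled.

**Knocked blank:** Before the regulator, a check showed that the blank on the near right port had been knocked about 35 mm aside. I put it back. I couldn't tell whether this happened before or after the first two knobs were turned. So I turned the selector and isolator back and redid them in order with the bed full.

**Last checks:**

| Item | Last reading | Note |
|---|---|---|
| Blanks | within about 1–2 mm of centre and 1° of lengthwise | all four on the bed after the last turn |
| Isolator | bar at -87°, full travel | this wrist reading is from just after its second turn; only the top camera saw it afterwards |
| Selector | bar at -76°, full travel | read at the end |
| Regulator | turned about 74° (1.3 rad, its stop) | past the 1.05 rad click |

**Disagreements:**
- The top and wrist cameras differed by about 1–2 mm on the blanks' positions, mainly across the bed.
- The top camera put the isolator at -84° and the selector at -66°. I trusted the closer wrist view, and all three knobs pushed back with 1.1–1.6 N m at their stops.
- The near left blank needed repeated nudges before it sat centred.

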